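# Fit the lens carriers and test the lamp circuit

### The arm

A 6-joint arm with a two-finger parallel gripper is mounted at the origin on the work surface. World frame = base frame: x ahead of the robot, y to its left, z up, the work surface at z = 0. Lengths are in mm, angles in rad, forces in N, time in s.
With the tool pointing down it reaches from about 350 to 775 mm from the base axis. Payload 7.3 kg.
Tool frame: the origin (TCP) lies at the very end of the fingers, on their centre line; the grasp point (between the pads) lies 19 mm behind it; z points along the fingers, y is the line along which they close (so a half turn about z gives the same grasp; the last joint's range is limited). The gripper opens to 92 mm and grips with 3 to 60 N. Pads are 19 mm wide; open, the fingers measure 130 mm over their backs; the gripper's body (75 mm by 190 mm) begins 47 mm behind the grasp point.
Start: joints at [-1.462, 0.342, 1.524, -0, 1.275, -0.146], TCP at [132.349, -508.064, 226.741] pointing down, gripper open.
Joint ranges: [-2.53, 2.53], [-0.77, 2.02], [0.04, 2.7], [-1, 4.14], [0.28, 2.66], [-3.11, 3.11]. Speed limits (rad/s): [2.57, 2.57, 3.14, 3.14, 3.14, 3.14].

### API

Orientations are given as [roll, pitch, yaw] about the fixed x, y, z axes, in that order (R = Rz(yaw) Ry(pitch) Rx(roll)).
In Python, from plant import * gives the robot as it stands.
- The arm moves only by the tool arm_command, never from a script. Its arguments are lists of equal length, an entry for each row: "gripper": the finger opening in mm, from 0 to 91.8; "dp": the shift along the tool's x, y, z in units of 25 mm (1.0 is 25 mm), a list of three; "twist": the turn about the tool's z in units of 5 degrees (1.0 is 5 degrees). A call has exactly 5 rows; each row shifts and turns the commanded pose from where the row before left it, along the tool's axes as they then stand; what a row does not reach is not made up. A row lasts 1/8 s, in which the tool goes at most 62.5 mm and 10.7 degrees, less where a joint would pass 70% of its speed; a pose out of reach is approached as far as the arm can. A call is refused whole if a number of a shift passes 1 or a number of a turn 1, either way. A call with a gripper value outside its range is refused whole. The fingers move at their own pace and stop on an object; the grip force is fixed at half the most. Time passes only in rows, so rows that do not move let the fingers close, or fill a call up. It gives the time, the measured TCP pose, the force, the opening and the grip force at its end, in the units of the state.
- get_obs(): the state, without advancing time (a new reading comes with each control period).
- capture(name): name is "scene" or "top" or "wrist"; returns the picture (480x640x3 uint8, red, green, blue); there is no depth.
- get_calibration(name): a dict with "mtx" (3x3 intrinsics, pixels), "position" and "attitude" of the camera in the world; the wrist camera has in their place "mount" (4x4, takes a point from camera to tool coordinates, whose origin is the TCP and whose axes are the flange's). Camera axes: x right, y down, z forward; pixel columns grow to the right and rows downward; lengths in mm; the calibration is good to about 2 mm. A picture is of the moment at which its call begins: read the wrist's pose just before it. get_calibration takes no time and is no camera call.
- close_job(): hands the job in; it is judged then, once.
The state is a dict: "time": time; "joint_positions": joint angles; "dq": joint speeds; "tau": joint torques, N m; "tool_pos": TCP position; "tcp_rot": TCP orientation; "contact_force": force on the tool from outside, world axes, zero at the start; "moment": the same for the moment, N m; "grip_width": finger opening in mm; "finger_force": force on a finger pad.
Only numpy, scipy, OpenCV 4.12 (cv2) and the standard library are available. Lean on these libraries where they do the work, as an engineer would, in place of code of your own. Each camera call takes 0.05 s, during which the arm holds its last target. There are 200 camera calls.

### The job

Ready the lens bench for class: pull open the instrument drawer, take out every lens carrier in it (two or three) and slide each, narrow end first, into the dovetail way of its own colour until it wedges tight. Shut the drawer fully, and only then press the red button on the cream box all the way down and let it go. Leave the other things on the bench where they are.

Things in the scene. Friction and masses are not known exactly. Their poses are not given: they have to be found in the camera images.
- lens_yellow: loose lens carrier (None if absent), 0.15-0.31 kg, starts in the drawer, narrow end about away from the robot. Brass dovetail foot 60 long (x), 14 high; underside 34 wide at the +x leading end, 46.5 at -x; flanks lean in 20 deg. On its middle a yellow lens block 24 (x) by 20 (y), 14 to 60 above the underside: grip it, or push it from behind. Origin: centre of underside; z up
- way_yellow: fixed tapered dovetail way, yellow marks: grey block 70 wide, top 20 above table, x = -120 to +50. Two steel rails from x = -40 (mouth) to +40, to 20 above the block, undercut 20 deg, converging 6 deg each side like the carrier's foot. x = -120 to -40: bare apron to set a carrier on. Origin on the table under a wedged carrier's middle; +x = sliding-in direction
- way_yellow_seat (a point): on the yellow way's block top (20 above the table), over the way's origin, same axes. A carrier whose origin is at x = 0, y = 0 here just touches both rails and wedges there, to within 1 mm or so; some 10 to 20 N along x seats it; at x = -40 it still has about 4 mm play each side
- lens_blue: loose lens carrier (None if absent), 0.15-0.31 kg, starts in the drawer, narrow end about away from the robot. Brass dovetail foot 60 long (x), 14 high; underside 34 wide at the +x leading end, 46.5 at -x; flanks lean in 20 deg. On its middle a blue lens block 24 (x) by 20 (y), 14 to 60 above the underside: grip it, or push it from behind. Origin: centre of underside; z up
- way_blue: fixed tapered dovetail way, blue marks: grey block 70 wide, top 20 above table, x = -120 to +50. Two steel rails from x = -40 (mouth) to +40, to 20 above the block, undercut 20 deg, converging 6 deg each side like the carrier's foot. x = -120 to -40: bare apron to set a carrier on. Origin on the table under a wedged carrier's middle; +x = sliding-in direction
- way_blue_seat (a point): on the blue way's block top (20 above the table), over the way's origin, same axes. A carrier whose origin is at x = 0, y = 0 here just touches both rails and wedges there, to within 1 mm or so; some 10 to 20 N along x seats it; at x = -40 it still has about 4 mm play each side
- lens_green: loose lens carrier (None if absent), 0.15-0.31 kg, starts in the drawer, narrow end about away from the robot. Brass dovetail foot 60 long (x), 14 high; underside 34 wide at the +x leading end, 46.5 at -x; flanks lean in 20 deg. On its middle a green lens block 24 (x) by 20 (y), 14 to 60 above the underside: grip it, or push it from behind. Origin: centre of underside; z up
- way_green: fixed tapered dovetail way, green marks: grey block 70 wide, top 20 above table, x = -120 to +50. Two steel rails from x = -40 (mouth) to +40, to 20 above the block, undercut 20 deg, converging 6 deg each side like the carrier's foot. x = -120 to -40: bare apron to set a carrier on. Origin on the table under a wedged carrier's middle; +x = sliding-in direction
- way_green_seat (a point): on the green way's block top (20 above the table), over the way's origin, same axes. A carrier whose origin is at x = 0, y = 0 here just touches both rails and wedges there, to within 1 mm or so; some 10 to 20 N along x seats it; at x = -40 it still has about 4 mm play each side
- cabinet: fixed low wooden cabinet with one shallow drawer, 310 wide (y), 200 deep, 92 high. Origin: on the table at the middle of its front edge; the drawer comes out along its -x, towards the robot.
- drawer (a joint): drawer position in m: 0 shut, 0.175 fully out; sliding friction a few N, stays where left. Drawer front 290 wide, 12 thick, its top 78 above the table. Tray floor 12 above the table, its rim at the sides and rear 28 above the table; inside, the tray is 270 wide and runs from 12 to 154 behind the front's outer face.
- drawer_handle (a point): middle of the drawer's brass bar handle, 60 above the table: a round bar 10 thick and 110 long along the cabinet's y, its centre 45 in front of the drawer front, on two stems 50 to either side
- control_box: fixed cream steel box 110 (x) by 85 (y), 55 high; origin at the centre of its underside
- button (a joint): red push button's travel in m: 0 up, 0.006 fully down (5 N); springs back
- button_top (a point): centre of the top of the red button, radius 16, on the control box; pressed straight down
- bell: bystander: brass bell on a wooden disc, 72 across, 56 high; origin at the underside (so for all bystanders)
- bar_weight: bystander: black iron bar 30 by 110 (y), 24 high
- clip_holder: bystander: nickel spring clip on a wooden base 70 (x) by 30, 45 high
- bulb: bystander: frosted bulb on a black base, 68 across, 109 high, fragile
- mug: bystander: white mug, 76 across, 85 high, handle at its +y
- slotted_weight: bystander: brass weight 48 across, 35 high
Not all that is in view belongs to the job. Leave any brown or turquoise look-alike of the way_green alone.

How it is judged (in metres and radians):
On the way, in this order (a step that is already met when the one before it is completed fails the run):
1. the drawer is pulled open, at least 10 cm (value of joint drawer above 0.1 m), for 0.2 s.
2. each lens carrier is pushed home in the way of its own colour, wedged and flat, and the drawer is shut (x of lens_yellow in the frame of way_yellow_seat between -0.003 and 0.012 m and y of lens_yellow in the frame of way_yellow_seat between -0.003 and 0.003 m and z of lens_yellow in the frame of way_yellow_seat between -0.003 and 0.003 m and angle between the x axis of lens_yellow and the x axis of way_yellow_seat, either way round below 0.06 rad and angle between each of lens_yellow, lens_blue, lens_green's own z axis and vertical below 0.06 rad and x of lens_blue in the frame of way_blue_seat between -0.003 and 0.012 m and y of lens_blue in the frame of way_blue_seat between -0.003 and 0.003 m and z of lens_blue in the frame of way_blue_seat between -0.003 and 0.003 m and angle between the x axis of lens_blue and the x axis of way_blue_seat, either way round below 0.06 rad and x of lens_green in the frame of way_green_seat between -0.003 and 0.012 m and y of lens_green in the frame of way_green_seat between -0.003 and 0.003 m and z of lens_green in the frame of way_green_seat between -0.003 and 0.003 m and angle between the x axis of lens_green and the x axis of way_green_seat, either way round below 0.06 rad and value of joint drawer below 0.008 m), for 0.3 s.
3. the red button is pressed at least 4.5 mm down, with carriers home and drawer shut (all of step 2 and value of joint button above 0.0045 m), for 0.05 s.
At the end, for the whole second after the job is handed in: Each carrier present lies in the way of its own colour: not more than 3 mm short of first touching both rails, within 3 mm sideways and in height, aligned within 0.06 rad, flat and at rest; the drawer is shut to within 8 mm; the button is up again (all of step 2 and value of joint button below 0.002 m and linear speed of each of lens_yellow, lens_blue, lens_green below 0.01 m/s).
It fails at once if the button is pressed while the drawer is open (over 3 cm) (value of joint button above 0.003 m and value of joint drawer above 0.03 m).
It fails at once if a bystander is moved more than 3 cm or tipped (distance of any of bell, bar_weight, clip_holder, bulb, mug, slotted_weight from where it was at the start of the episode above 0.03 m or angle between any of bell, bar_weight, clip_holder, bulb, mug, slotted_weight's own z axis and vertical above 0.5 rad).
Of lens_yellow, lens_blue, lens_green only 2 to 3 are there at a start; the rules pass over those that are not, and their reading is None.
At some moment in a run one of lens_yellow, lens_blue, lens_green may be knocked a few centimetres aside while the robot is not near it.
Once in a run the grip may slacken for a moment while it holds something.
It also fails if it takes over 210 s, if anything falls off the work surface, if the arm or the gripper's body presses on something with over 40 N, if the wrist force passes 120 N, or if a joint passes its speed limit or range.

## Working session

There is one attempt and no reset: what is moved stays moved. The work goes in short steps, Python scripts to look and compute and a tool call to move; the robot and the scene stay as the last step left them, time stands still between calls to the robot, and variables do not carry over. Pictures are saved under pics/ and viewed, at most 14 in all, crops included, and the job is handed in when it is done.

Besides the shell and the picture viewer there is one more tool, called after ">>>" by a JSON object that holds its "fn" and its "kwargs", one argument or row to a line. arm_command: Moves the arm, as the interface text tells. Its arguments: {"type":"object","properties":{"gripper":{"type":"array"},"dp":{"type":"array"},"twist":{"type":"array"}},"required":["gripper","dp","twist"]}

```bash
ls; mkdir -p pics; cat > h.py <<'E'
from plant import *
import numpy as np, cv2
from scipy.spatial.transform import Rotation as R
def snap(n,f):
    o=get_obs(); im=capture(n); cv2.imwrite('pics/'+f,im[:,:,::-1]); return o,im
def rot(a):
    a=np.array(a,float)
    if a.shape==(3,3): return a
    return R.from_quat(a).as_matrix() if a.size==4 else R.from_euler('xyz',a).as_matrix()
def cam(n,o=None):
    c=get_calibration(n); K=np.array(c['mtx'])
    if n=='wrist':
        T=np.eye(4);T[:3,:3]=rot(o['tcp_rot']);T[:3,3]=o['tool_pos'];M=T@np.array(c['mount'])
        return K,M[:3,3],M[:3,:3]
    return K,np.array(c['position'],float),rot(c['attitude'])
def ray(n,px,z,o=None):
    K,p,A=cam(n,o); px=np.atleast_2d(np.array(px,float))
    d=(A@np.linalg.inv(K)@np.c_[px,np.ones(len(px))].T).T
    return (p+d*((z-p[2])/d[:,2])[:,None])[:,:2]
def proj(n,P,o=None):
    K,p,A=cam(n,o); q=(K@A.T@(np.atleast_2d(P)-p).T).T
    return q[:,:2]/q[:,2:]
E
python3 - <<'E'
from h import *
for n in ['scene','top','wrist']: print(n,get_calibration(n))
o,_=snap('top','top0.png');snap('scene','scene0.png');print(o)
E
```

```text
pics
scene {'mtx': array([[507.10512251,   0.        , 318.91830678],
       [  0.        , 507.10512251, 243.4785703 ],
       [  0.        ,   0.        ,   1.        ]]), 'position': array([1551.85560698,  233.19674295, 1102.17777138]), 'attitude': array([-2.34331809,  0.0055972 ,  1.8355846 ])}
top {'mtx': array([[435.44324183,   0.        , 317.92415329],
       [  0.        , 435.44324183, 239.90796253],
       [  0.        ,   0.        ,   1.        ]]), 'position': array([ 424.25842637,  -75.04287268, 1153.61939015]), 'attitude': array([-3.01702247,  0.01390304, -1.58228316])}
wrist {'mtx': array([[393.2101283 ,   0.        , 321.84266868],
       [  0.        , 393.2101283 , 241.083628  ],
       [  0.        ,   0.        ,   1.        ]]), 'mount': array([[-1.93411870e-04, -9.57545642e-01, -2.88281644e-01,
         7.86828540e+01],
       [ 9.99999880e-01, -3.14878061e-04,  3.74974508e-04,
        -8.44672759e-01],
       [-4.49828771e-04, -2.88281537e-01,  9.57545588e-01,
        -1.59062306e+02],
       [ 0.00000000e+00,  0.00000000e+00,  0.00000000e+00,
         1.00000000e+00]])}
{'time': 0.0, 'joint_positions': array([-1.46203706e+00,  3.42733231e-01,  1.52499267e+00, -1.95418797e-05,
        1.27541286e+00, -1.46003265e-01]), 'dq': array([ 1.35492733e-03, -8.57481242e-04,  5.25695469e-05,  5.98043407e-04,
       -1.26808973e-03, -8.69654447e-04]), 'tau': array([ 1.71470623e-03, -4.31238556e+01, -2.44221443e+01,  7.20063108e-02,
        5.60368190e-02, -1.16550486e-04]), 'tool_pos': array([ 132.27821467, -507.64762061,  226.04801345]), 'tcp_rot': array([-3.14006028e+00, -2.06446979e-04,  2.54768075e-01]), 'contact_force': array([-0.45506285, -0.35008068, -0.46159268]), 'moment': array([-0.01415926, -0.00601401,  0.01150028]), 'finger_force': 0.0, 'grip_width': 91.77869003097639}
```

View pics/top0.png

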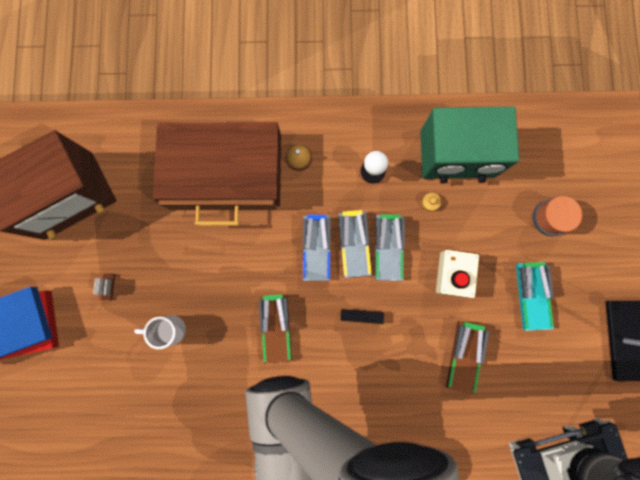

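View pics/scene0.png

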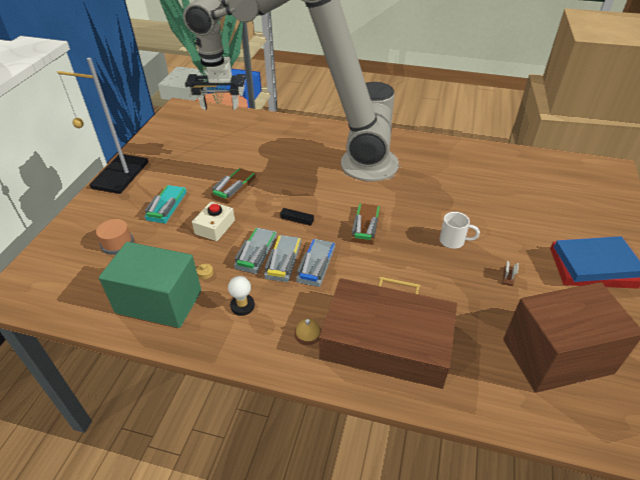

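The cabinet with the instrument drawer is at top (217,165), with its handle at (217,222). The real ways are blue (316,247), yellow (355,244) and green (390,247), on grey blocks.

Look-alikes, all with green marks: brown (275,327), brown (468,357) and turquoise (535,296). There's also a second cabinet, radio-like and without the bar handle, at (50,185). My choice is the grey blocks plus the bar-handled cabinet, which I'll check in one crop.

```bash
python3 - <<'E'
from h import *
im=cv2.imread('pics/top0.png')
cv2.imwrite('pics/crop0.png',cv2.resize(im[190:290,180:420],None,fx=3.3,fy=3.3,interpolation=cv2.INTER_CUBIC))
print('handle ends',ray('top',[[196.5,222],[237.5,222.5]],60))
print('cab top corners',ray('top',[[156,124],[280,124],[279,205],[156,204]],92))
print('button',ray('top',[461,279],60))
hsv=cv2.cvtColor(im,cv2.COLOR_BGR2HSV)
for n,h0,h1 in [('blue',110,128),('yellow',24,34),('green',50,75)]:
    m=cv2.inRange(hsv,(h0,120,60),(h1,255,255)); 
    m[:, :300]=0;m[:,410:]=0;m[:205]=0;m[290:]=0
    N,l,s,c=cv2.connectedComponentsWithStats(m)
    for i in range(1,N):
        if s[i,4]>8: print(n,s[i],c[i])
E
```

```text
handle ends [[611.58210684 248.24068429]
 [608.83939517 143.21759431]]
cab top corners [[861.37268695 348.61094736]
 [855.94111831  31.30163254]
 [646.0768256   33.92691112]
 [653.03622625 341.33171639]]
button [[ 458.49541291 -416.81548549]]
blue [307 215  20   6  76] [315.97368421 216.73684211]
blue [303 252   3  26  53] [304.39622642 264.11320755]
blue [327 252   3  26  76] [328.02631579 264.81578947]
yellow [343 211  19   5  76] [351.94736842 212.81578947]
yellow [366 247   5  26  63] [368.11111111 259.6031746 ]
yellow [342 249   5  26  58] [343.77586207 261.27586207]
green [381 215  19   5  63] [389.71428571 216.41269841]
green [376 252   3  25  39] [377.30769231 263.33333333]
green [401 253   2  24  25] [401.04 264.2 ]
```

View pics/crop0.png

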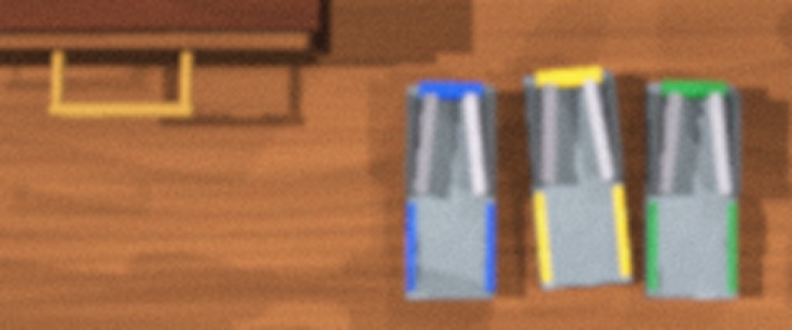

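The crop confirms it. The three grey blocks carry a blue, yellow or green cross-stripe at the far end and stripes along the aprons on the robot side, and the brass handle is at left (crop 120,105).

```bash
cat >> h.py <<'E'
import math
def plan(*wps,grip=91.8,start=None):
    """waypoints (x,y,z,yaw[,grip][,maxstep mm]); prints padded calls"""
    if start is None:
        o=get_obs(); start=(*o['tool_pos'],rot_yaw(o))
    p=np.array(start[:3],float); yaw=start[3]; rows=[]
    for w in wps:
        t=np.array(w[:3],float); ms=w[4] if len(w)>4 else 25
        g=w[5] if len(w)>5 else grip
        dy=(w[3]-yaw+np.pi)%(2*np.pi)-np.pi
        n=max(1,math.ceil(abs(np.degrees(dy))/5-.02),math.ceil(np.linalg.norm(t-p)/ms-.02))
        for i in range(n):
            d=(t-p)/(n-i); tw=-(np.degrees(w[3]-yaw)+180)%360 if 0 else np.degrees((w[3]-yaw+np.pi)%(2*np.pi)-np.pi)/(n-i)
            c,s=np.cos(yaw),np.sin(yaw)
            v=np.round(np.array([d[0]*c+d[1]*s,d[0]*s-d[1]*c,-d[2]])/25,2); k=round(-tw/5,2)
            rows.append((g,v,k))
            v=v*25; p=p+[v[0]*c+v[1]*s,v[0]*s-v[1]*c,-v[2]]; yaw-=np.radians(k*5)
    while len(rows)%5: rows.append((rows[-1][0],np.zeros(3),0))
    for i in range(0,len(rows),5):
        r=rows[i:i+5]
        print([x[0] for x in r],[[float(a)+0. for a in x[1]] for x in r],[float(x[2]) for x in r])
def rot_yaw(o): 
    M=rot(o['tcp_rot']); return math.atan2(M[1,0],M[0,0])
E
python3 - <<'E'
from h import *
plan((470,-130,230,0.9))
plan((609.5,195.7,150,1.547),start=(470,-130,230,0.9))
E
```

```text
[91.8, 91.8, 91.8, 91.8, 91.8] [[0.8, -0.53, -0.01], [0.82, -0.51, -0.01], [0.84, -0.48, -0.01], [0.85, -0.46, -0.01], [0.86, -0.43, -0.01]] [-0.35, -0.35, -0.35, -0.35, -0.35]
[91.8, 91.8, 91.8, 91.8, 91.8] [[0.88, -0.41, -0.01], [0.89, -0.38, -0.01], [0.9, -0.35, -0.01], [0.91, -0.32, -0.01], [0.92, -0.3, -0.01]] [-0.35, -0.35, -0.35, -0.35, -0.35]
[91.8, 91.8, 91.8, 91.8, 91.8] [[0.93, -0.27, -0.01], [0.93, -0.24, 0.0], [0.94, -0.21, -0.01], [0.95, -0.18, 0.0], [0.95, -0.15, -0.01]] [-0.35, -0.35, -0.35, -0.36, -0.35]
[91.8, 91.8, 91.8, 91.8, 91.8] [[0.96, -0.12, 0.0], [0.96, -0.09, -0.01], [0.96, -0.07, 0.0], [0.96, -0.03, -0.01], [0.97, -0.01, 0.0]] [-0.36, -0.35, -0.36, -0.35, -0.36]
[91.8, 91.8, 91.8, 91.8, 91.8] [[0.96, 0.03, -0.01], [0.0, 0.0, 0.0], [0.0, 0.0, 0.0], [0.0, 0.0, 0.0], [0.0, 0.0, 0.0]] [-0.35, 0.0, 0.0, 0.0, 0.0]
[91.8, 91.8, 91.8, 91.8, 91.8] [[0.91, -0.25, 0.21], [0.92, -0.21, 0.21], [0.93, -0.17, 0.21], [0.94, -0.13, 0.21], [0.94, -0.09, 0.21]] [-0.49, -0.49, -0.49, -0.5, -0.49]
[91.8, 91.8, 91.8, 91.8, 91.8] [[0.94, -0.05, 0.22], [0.95, -0.01, 0.21], [0.94, 0.03, 0.22], [0.94, 0.08, 0.21], [0.94, 0.12, 0.22]] [-0.5, -0.49, -0.5, -0.49, -0.5]
[91.8, 91.8, 91.8, 91.8, 91.8] [[0.93, 0.16, 0.21], [0.93, 0.19, 0.22], [0.91, 0.23, 0.21], [0.9, 0.28, 0.22], [0.9, 0.31, 0.21]] [-0.49, -0.5, -0.49, -0.5, -0.49]
```

>>> {"fn": "arm_command", "kwargs": {
  "gripper": [91.8,91.8,91.8,91.8,91.8],
  "dp": [
    [0.8,-0.53,0],
    [0.82,-0.51,0],
    [0.84,-0.48,0],
    [0.85,-0.46,0],
    [0.86,-0.43,0]
  ],
  "twist": [-0.35,-0.35,-0.35,-0.35,-0.35]
}}

```text
time: 0.72
tool_pos: [213.9, -416.4, 226.6]
tcp_rot: [-3.141, -0.0, 0.41]
contact_force: [0.2, -0.9, -0.1]
grip_width: 91.9
finger_force: 0.0
```

>>> {"fn": "arm_command", "kwargs": {
  "gripper": [91.8,91.8,91.8,91.8,91.8],
  "dp": [
    [0.88,-0.41,0],
    [0.89,-0.38,0],
    [0.9,-0.35,0],
    [0.91,-0.32,0],
    [0.92,-0.3,0]
  ],
  "twist": [-0.35,-0.35,-0.35,-0.35,-0.35]
}}

```text
time: 1.35
tool_pos: [294.1, -326.2, 226.6]
tcp_rot: [-3.141, -0.0, 0.563]
contact_force: [0.9, -0.2, -0.5]
grip_width: 91.5
finger_force: 0.0
```

>>> {"fn": "arm_command", "kwargs": {
  "gripper": [91.8,91.8,91.8,91.8,91.8],
  "dp": [
    [0.93,-0.27,0],
    [0.93,-0.24,0],
    [0.94,-0.21,0],
    [0.95,-0.18,0],
    [0.95,-0.15,0]
  ],
  "twist": [-0.35,-0.35,-0.35,-0.35,-0.35]
}}

```text
time: 1.98
tool_pos: [374.1, -236.3, 226.6]
tcp_rot: [-3.141, -0.0, 0.716]
contact_force: [0.8, 0.3, -0.1]
grip_width: 91.6
finger_force: 0.0
```

>>> {"fn": "arm_command", "kwargs": {
  "gripper": [91.8,91.8,91.8,91.8,91.8],
  "dp": [
    [0.96,-0.12,0],
    [0.96,-0.09,0],
    [0.96,-0.07,0],
    [0.96,-0.03,0],
    [0.97,-0.01,0]
  ],
  "twist": [-0.35,-0.35,-0.35,-0.35,-0.35]
}}

```text
time: 2.6
tool_pos: [454.2, -146.5, 226.6]
tcp_rot: [-3.141, -0.0, 0.868]
contact_force: [0.3, 0.4, -0.4]
grip_width: 91.5
finger_force: 0.0
```

>>> {"fn": "arm_command", "kwargs": {
  "gripper": [91.8,91.8,91.8,91.8,91.8],
  "dp": [
    [0.96,0.03,0],
    [0,0,0],
    [0,0,0],
    [0,0,0],
    [0,0,0]
  ],
  "twist": [-0.35,0,0,0,0]
}}

```text
time: 3.22
tool_pos: [470.0, -131.1, 226.8]
tcp_rot: [3.141, 0.0, 0.895]
contact_force: [1.4, -0.3, -0.2]
grip_width: 91.9
finger_force: 0.0
```

```bash
python3 - <<'E'
from h import *
import pickle
o,im=snap('wrist','w1.png'); pickle.dump(o,open('w1.pkl','wb'));print(o['tool_pos'],rot_yaw(o),o['time'])
E
```

```text
[ 469.974444   -131.13899803  226.77817884] 0.8952417413763387 3.225
```

View pics/w1.png

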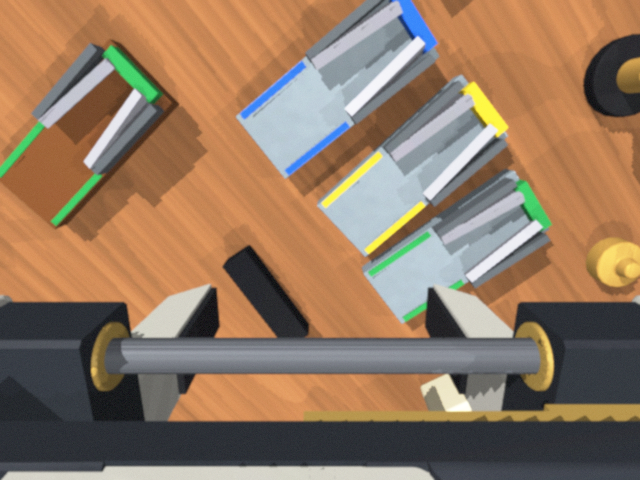

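The wrist view shows the blue way (335,80), yellow way (410,160) and green way (455,245). The iron bar is at (265,290) and the brown look-alike at (80,135). Next I'll measure way poses from the apron stripes.

```bash
cat >> h.py <<'E'
HUE={'blue':(108,128),'yellow':(22,34),'green':(52,78)}
def stripes(im,c,box,n,o,z=20,minA=150,prt=True):
    hsv=cv2.cvtColor(im,cv2.COLOR_RGB2HSV); m=cv2.inRange(hsv,(HUE[c][0],110,60),(HUE[c][1],255,255))
    k=np.zeros_like(m);k[box[1]:box[3],box[0]:box[2]]=255;m&=k
    N,l,s,ce=cv2.connectedComponentsWithStats(m); out=[]
    for i in range(1,N):
        if s[i,4]<minA: continue
        pts=np.argwhere(l==i)[:,::-1]; w=ray(n,pts,z,o).astype(np.float32)
        r=cv2.minAreaRect(w); b=cv2.boxPoints(r); e=b[1]-b[0];f=b[2]-b[1]
        L=e if np.hypot(*e)>np.hypot(*f) else f
        out.append((w.mean(0),max(r[1]),min(r[1]),np.arctan(L[1]/L[0]) if abs(L[0])>1e-6 else 1.57))
        if prt: print(c,'centre',w.mean(0).round(1),'px',pts.mean(0).round(),'len',round(max(r[1]),1),'wid',round(min(r[1]),1),'ang',round(float(out[-1][3]),4))
    return out
E
python3 - <<'E'
from h import *
import pickle
im=cv2.imread('pics/w1.png')[:,:,::-1].copy(); o=pickle.load(open('w1.pkl','rb'))
for c in HUE: stripes(im,c,(225,0,580,330),'wrist',o)
plan((609.5,195.7,150,1.547))
plan((609.5,195.7,48,1.547),start=(609.5,195.7,150,1.547),grip=45)
E
```

```text
blue centre [629.  -56.8] px [415.  24.] len 50.9 wid 15.5 ang 1.5536
blue centre [502.7 -21.2] px [273.  90.] len 70.4 wid 6.3 ang -0.0171
blue centre [501.4 -83.7] px [317. 148.] len 70.2 wid 6.5 ang -0.0164
yellow centre [ 638.6 -149.9] px [484. 108.] len 54.3 wid 15.8 ang -1.504
yellow centre [ 509.5 -125.8] px [352. 179.] len 69.6 wid 5.7 ang 0.067
yellow centre [ 513.7 -188.7] px [395. 227.] len 70.3 wid 7.3 ang 0.0684
green centre [ 627.8 -251.6] px [532. 205.] len 55.9 wid 15.1 ang 1.5342
green centre [ 501.4 -212.7] px [399. 253.] len 69.5 wid 5.8 ang -0.0352
green centre [ 478.2 -274.4] px [416. 311.] len 28.8 wid 6.6 ang -0.0328
[91.8, 91.8, 91.8, 91.8, 91.8] [[0.91, -0.25, 0.2], [0.92, -0.21, 0.21], [0.93, -0.17, 0.2], [0.94, -0.13, 0.21], [0.94, -0.09, 0.2]] [-0.5, -0.5, -0.5, -0.5, -0.5]
[91.8, 91.8, 91.8, 91.8, 91.8] [[0.95, -0.05, 0.21], [0.95, -0.01, 0.2], [0.95, 0.03, 0.21], [0.95, 0.07, 0.2], [0.94, 0.11, 0.21]] [-0.5, -0.5, -0.5, -0.5, -0.49]
[91.8, 91.8, 91.8, 91.8, 91.8] [[0.93, 0.15, 0.2], [0.93, 0.19, 0.21], [0.92, 0.23, 0.2], [0.91, 0.28, 0.21], [0.89, 0.31, 0.2]] [-0.5, -0.49, -0.5, -0.49, -0.5]
[45, 45, 45, 45, 45] [[0.0, 0.0, 0.82], [0.0, 0.0, 0.82], [0.0, 0.0, 0.81], [0.0, 0.0, 0.82], [0.0, 0.0, 0.81]] [-0.0, -0.0, -0.0, -0.0, -0.0]
```

>>> {"fn": "arm_command", "kwargs": {
  "gripper": [91.8,91.8,91.8,91.8,91.8],
  "dp": [
    [0.91,-0.25,0.2],
    [0.92,-0.21,0.2],
    [0.93,-0.17,0.2],
    [0.94,-0.13,0.2],
    [0.94,-0.09,0.2]
  ],
  "twist": [-0.5,-0.5,-0.5,-0.5,-0.5]
}}

```text
time: 3.9
tool_pos: [517.2, -21.8, 201.6]
tcp_rot: [3.142, 0.0, 1.115]
contact_force: [-0.4, 0.1, -0.0]
grip_width: 91.9
finger_force: 0.0
```

>>> {"fn": "arm_command", "kwargs": {
  "gripper": [34,34,34,34,34],
  "dp": [
    [0.95,-0.05,0.2],
    [0.95,-0.01,0.2],
    [0.95,0.03,0.2],
    [0,0,0],
    [0,0,0]
  ],
  "twist": [-0.5,-0.5,-0.5,0,0]
}}

```text
time: 4.53
tool_pos: [544.7, 42.8, 186.7]
tcp_rot: [-3.141, 0.001, 1.244]
contact_force: [0.1, 0.1, 0.1]
grip_width: 46.4
finger_force: 0.0
```

```bash
python3 - <<'E'
from h import *
import pickle
o,im=snap('wrist','w2.png'); pickle.dump(o,open('w2.pkl','wb'));print(o['tool_pos'],rot_yaw(o),o['time'])
t=cv2.imread('pics/top0.png')[:,:,::-1]
for n,i in(('top',t),('wrist',im)):
    hsv=cv2.cvtColor(np.ascontiguousarray(i),cv2.COLOR_RGB2HSV); m=cv2.inRange(hsv,(17,120,150),(30,255,255))
    if n=='top': m[:,:185]=0;m[:,250:]=0;m[:205]=0;m[235:]=0
    N,l,s,c=cv2.connectedComponentsWithStats(m)
    for k in range(1,N):
        if s[k,4]>40:print(n,s[k],c[k])
    if n=='top':
        for x in (205,217,229): print(x,np.where(m[:,x])[0])
E
```

```text
[544.6822003   42.80759166 186.71603793] 1.2444467740111094 4.525
top [195 206  43  20 242] [216.19834711 219.19421488]
205 [222 223 224]
217 [221 222 223 224]
229 [221 222 223 224]
wrist [ 339    0   91   66 1810] [372.63646409  35.66574586]
wrist [ 592  144   48   74 2537] [620.28813559 185.0386283 ]
wrist [429 323  16  67 410] [438.34146341 355.37073171]
wrist [200 337   6  51 190] [202.80526316 364.41578947]
wrist [593 375  19  26 308] [602.64285714 386.02272727]
wrist [309 378  68  27 355] [342.58028169 391.15211268]
wrist [ 188  404  406   17 4912] [415.17202769 413.86095277]
```

View pics/w2.png

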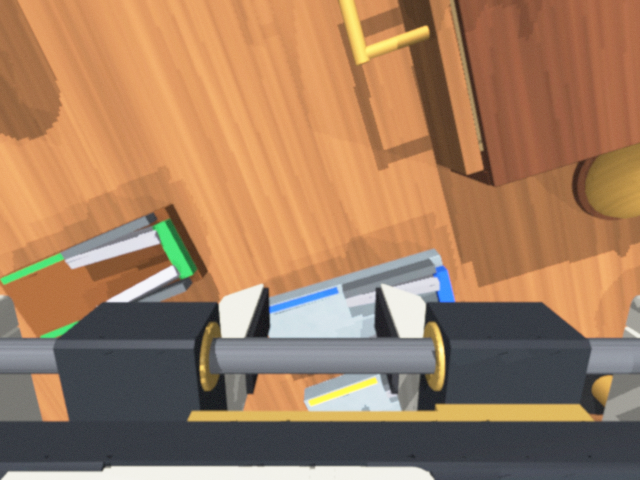

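The wrist view shows the handle's near end corner at (363,58), its bar running up to (349,5), and the bell at (610,185).

```bash
python3 - <<'E'
from h import *
import pickle
o=pickle.load(open('w2.pkl','rb'))
print(ray('wrist',[[362,54],[348,2]],60,o), ray('top',[[205,223],[217,222.5],[229,222.5]],60), ray('top',[[195.5,223],[238,222]],60))
plan((607.5,194,120,1.549,25,34),(607.5,194,41,1.549,20,34))
E
```

```text
[[609.36408798 150.3283041 ]
 [609.78185772 182.35265457]] [[608.69379749 226.39378802]
 [609.56315047 195.67915011]
 [609.13937203 164.96148025]] [[609.02933685 250.74433727]
 [610.11403789 141.95361536]]
[34, 34, 34, 34, 34] [[0.82, 0.05, 0.33], [0.81, 0.09, 0.33], [0.81, 0.12, 0.34], [0.81, 0.15, 0.33], [0.8, 0.18, 0.34]] [-0.44, -0.44, -0.44, -0.43, -0.44]
[34, 34, 34, 34, 34] [[0.79, 0.21, 0.33], [0.78, 0.23, 0.34], [0.78, 0.27, 0.33], [0.0, 0.0, 0.79], [0.0, 0.0, 0.79]] [-0.43, -0.44, -0.43, -0.0, -0.0]
[34, 34, 34, 34, 34] [[0.0, 0.0, 0.79], [0.0, 0.0, 0.79], [0.0, 0.0, 0.0], [0.0, 0.0, 0.0], [0.0, 0.0, 0.0]] [-0.0, -0.0, 0.0, 0.0, 0.0]
```

>>> {"fn": "arm_command", "kwargs": {
  "gripper": [34,34,34,34,34],
  "dp": [
    [0.82,0.05,0.33],
    [0.81,0.09,0.33],
    [0.81,0.12,0.34],
    [0.81,0.15,0.33],
    [0.8,0.18,0.34]
  ],
  "twist": [-0.44,-0.44,-0.44,-0.43,-0.44]
}}

```text
time: 5.2
tool_pos: [584.6, 139.7, 144.1]
tcp_rot: [-3.141, 0.0, 1.44]
contact_force: [-0.4, 0.6, -0.7]
grip_width: 34.1
finger_force: 0.0
```

>>> {"fn": "arm_command", "kwargs": {
  "gripper": [34,34,34,34,34],
  "dp": [
    [0.79,0.25,0.33],
    [0.78,0.27,0.34],
    [0.78,0.27,0.33],
    [0,0,0.8],
    [0,0,0.8]
  ],
  "twist": [-0.43,-0.44,-0.43,0,0]
}}

```text
time: 5.82
tool_pos: [609.9, 195.6, 79.1]
tcp_rot: [3.141, 0.0, 1.552]
contact_force: [0.1, -0.5, -0.2]
grip_width: 34.2
finger_force: 0.0
```

>>> {"fn": "arm_command", "kwargs": {
  "gripper": [34,34,34,34,34],
  "dp": [
    [0,0,0.8],
    [0,0,0.8],
    [0,0,0],
    [0,0,0],
    [0,0,0]
  ],
  "twist": [0,0,0,0,0]
}}

```text
time: 6.45
tool_pos: [610.2, 194.9, 41.0]
tcp_rot: [3.14, -0.0, 1.55]
contact_force: [0.3, -0.6, -0.1]
grip_width: 33.8
finger_force: 0.0
```

>>> {"fn": "arm_command", "kwargs": {
  "gripper": [0,0,0,0,0],
  "dp": [
    [0,0,0],
    [0,0,0],
    [0,0,0],
    [0,0,0],
    [0,0,0]
  ],
  "twist": [0,0,0,0,0]
}}

```text
time: 7.08
tool_pos: [609.4, 194.6, 40.1]
tcp_rot: [-3.141, 0.0, 1.55]
contact_force: [-1.2, 0.2, 1.4]
grip_width: 9.0
finger_force: 30.0
```

>>> {"fn": "arm_command", "kwargs": {
  "gripper": [0,0,0,0,0],
  "dp": [
    [0,-0.4,0],
    [0,-0.7,0],
    [0,-0.7,0],
    [0,-0.7,0],
    [0,-0.7,0]
  ],
  "twist": [0,0,0,0,0]
}}

```text
time: 7.7
tool_pos: [529.1, 195.9, 40.1]
tcp_rot: [3.14, 0.0, 1.55]
contact_force: [1.9, -0.2, -0.1]
grip_width: 8.6
finger_force: 30.0
```

>>> {"fn": "arm_command", "kwargs": {
  "gripper": [0,0,0,0,0],
  "dp": [
    [0,-0.7,0],
    [0,-0.7,0],
    [0,-0.7,0],
    [0,-0.7,0],
    [0,-0.7,0]
  ],
  "twist": [0,0,0,0,0]
}}

```text
time: 8.32
tool_pos: [444.5, 197.5, 40.4]
tcp_rot: [3.134, 0.0, 1.551]
contact_force: [52.9, -14.0, -42.3]
grip_width: 9.2
finger_force: 29.9
```

>>> {"fn": "arm_command", "kwargs": {
  "gripper": [0,0,34,34,34],
  "dp": [
    [0,-0.1,0],
    [0,0,0],
    [0,0,0],
    [0,0,0],
    [0,0,0]
  ],
  "twist": [0,0,0,0,0]
}}

```text
time: 8.95
tool_pos: [438.7, 198.2, 39.9]
tcp_rot: [-3.141, 0.0, 1.55]
contact_force: [0.2, -0.3, -0.2]
grip_width: 32.2
finger_force: 0.0
```

>>> {"fn": "arm_command", "kwargs": {
  "gripper": [34,34,34,34,34],
  "dp": [
    [0,0,-1],
    [0,0,-1],
    [0,-0.5,-1],
    [0,-0.5,-1],
    [0,-0.5,-1]
  ],
  "twist": [0,0,0,0,0]
}}

```text
time: 9.57
tool_pos: [400.9, 199.1, 165.6]
tcp_rot: [-3.141, 0.0, 1.55]
contact_force: [0.5, -0.0, 0.3]
grip_width: 33.9
finger_force: 0.0
```

```bash
python3 - <<'E'
from h import *
o,im=snap('top','top1.png');print(o['tool_pos'],rot_yaw(o))
im=cv2.imread('pics/top1.png')
cv2.imwrite('pics/crop1.png',cv2.resize(im[150:310,140:340],None,fx=3.5,fy=3.5,interpolation=cv2.INTER_CUBIC))
E
```

```text
[400.90091297 199.0607628  165.5841634 ] 1.5501831206281134
```

View pics/crop1.png

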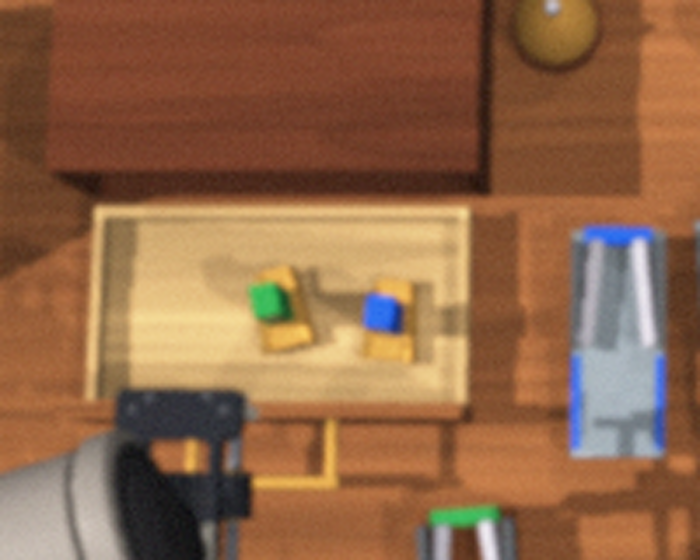

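The drawer is out. The tray holds two carriers, green (crop 267,300) and blue (383,313), and no yellow. I'll move in for a near wrist view.

```bash
python3 - <<'E'
from h import *
print(ray('top',[[216.3,235.7],[249.4,239.4]],72))
plan((455,165,190,0))
E
```

```text
[[573.91935242 193.88953111]
 [563.43354589 110.38681921]]
[91.8, 91.8, 91.8, 91.8, 91.8] [[-0.07, 0.12, -0.05], [-0.06, 0.13, -0.05], [-0.05, 0.13, -0.05], [-0.04, 0.14, -0.05], [-0.03, 0.14, -0.05]] [0.99, 0.99, 0.99, 0.99, 0.99]
[91.8, 91.8, 91.8, 91.8, 91.8] [[-0.02, 0.14, -0.05], [0.0, 0.14, -0.05], [0.01, 0.14, -0.05], [0.02, 0.14, -0.05], [0.03, 0.14, -0.05]] [0.99, 0.99, 0.99, 0.98, 0.99]
[91.8, 91.8, 91.8, 91.8, 91.8] [[0.04, 0.14, -0.05], [0.06, 0.13, -0.05], [0.07, 0.13, -0.04], [0.08, 0.12, -0.05], [0.09, 0.11, -0.04]] [0.98, 0.99, 0.98, 0.99, 0.98]
[91.8, 91.8, 91.8, 91.8, 91.8] [[0.09, 0.11, -0.05], [0.1, 0.1, -0.04], [0.12, 0.09, -0.05], [0.0, 0.0, 0.0], [0.0, 0.0, 0.0]] [0.99, 0.98, 0.99, 0.0, 0.0]
```

>>> {"fn": "arm_command", "kwargs": {
  "gripper": [80,80,80,80,80],
  "dp": [
    [-0.07,0.12,-0.05],
    [-0.06,0.13,-0.05],
    [-0.05,0.13,-0.05],
    [-0.04,0.14,-0.05],
    [-0.03,0.14,-0.05]
  ],
  "twist": [1,1,1,1,1]
}}

```text
time: 10.25
tool_pos: [416.7, 189.6, 170.7]
tcp_rot: [-3.141, 0.001, 1.111]
contact_force: [-0.2, 0.1, 0.6]
grip_width: 77.9
finger_force: 0.0
```

>>> {"fn": "arm_command", "kwargs": {
  "gripper": [80,80,80,80,80],
  "dp": [
    [-0.02,0.14,-0.05],
    [0,0.14,-0.05],
    [0.01,0.14,-0.05],
    [0.02,0.14,-0.05],
    [0.03,0.14,-0.05]
  ],
  "twist": [1,1,1,1,1]
}}

```text
time: 10.88
tool_pos: [431.5, 180.0, 176.9]
tcp_rot: [-3.141, 0.001, 0.675]
contact_force: [-0.2, 0.5, -0.2]
grip_width: 80.0
finger_force: 0.0
```

>>> {"fn": "arm_command", "kwargs": {
  "gripper": [80,80,80,80,80],
  "dp": [
    [0.04,0.14,-0.05],
    [0.06,0.13,-0.05],
    [0.07,0.13,-0.05],
    [0.08,0.12,-0.05],
    [0.09,0.11,-0.05]
  ],
  "twist": [1,1,1,1,1]
}}

```text
time: 11.5
tool_pos: [446.7, 170.2, 183.2]
tcp_rot: [-3.142, 0.001, 0.238]
contact_force: [-0.1, -0.4, 0.3]
grip_width: 80.0
finger_force: 0.0
```

>>> {"fn": "arm_command", "kwargs": {
  "gripper": [80,80,80,80,80],
  "dp": [
    [0.5,0.3,-0.05],
    [0.5,0.3,-0.05],
    [0.6,0.3,-0.05],
    [0,0,0],
    [0,0,0]
  ],
  "twist": [1,1,0.76,0,0]
}}

```text
time: 12.12
tool_pos: [489.1, 154.1, 187.0]
tcp_rot: [3.142, 0.001, 0.001]
contact_force: [-0.8, -0.7, 0.0]
grip_width: 80.2
finger_force: 0.0
```

```bash
python3 - <<'E'
from h import *
import pickle
o,im=snap('wrist','w3.png'); pickle.dump(o,open('w3.pkl','wb'));print(o['tool_pos'],rot_yaw(o),o['time'])
E
```

```text
[489.13340486 154.08315308 186.96202297] 0.001346636957968439 12.125
```

View pics/w3.png

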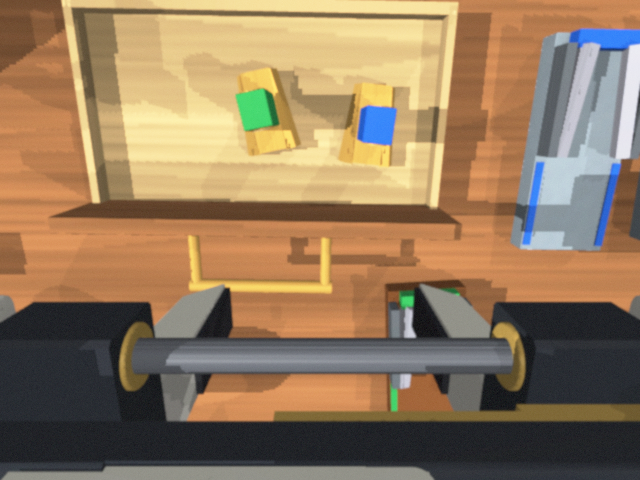

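The wrist view shows the whole tray, with the green block at (257,110), the blue at (377,125) and no yellow.

```bash
cat >> h.py <<'E'
def block(im,c,box,n,o,z):
    hsv=cv2.cvtColor(im,cv2.COLOR_RGB2HSV); m=cv2.inRange(hsv,(HUE[c][0]-6,100,40),(HUE[c][1]+6,255,255))
    k=np.zeros_like(m);k[box[1]:box[3],box[0]:box[2]]=255;m&=k
    v=hsv[:,:,2][m>0]; t,_=cv2.threshold(v.reshape(-1,1),0,255,cv2.THRESH_OTSU)
    for nm,mm in (('all',m),('top',m&(hsv[:,:,2]>t).astype(np.uint8)*255)):
        N,l,s,ce=cv2.connectedComponentsWithStats(mm)
        i=1+np.argmax(s[1:,4]); pts=np.argwhere(l==i)[:,::-1]; w=ray(n,pts,z,o).astype(np.float32)
        r=cv2.minAreaRect(w); b=cv2.boxPoints(r); e=b[1]-b[0];f=b[2]-b[1]
        L=e if np.hypot(*e)>np.hypot(*f) else f
        print(c,nm,'thr',t,'px',pts.mean(0).round(),'cen',np.array(r[0]).round(1),'mean',w.mean(0).round(1),'size',np.round(sorted(r[1]),1),'yaw',round(float(np.arctan2(L[1],L[0])),3))
def foot(im,box,n,o,z,hs=((12,90,90),(30,255,255))):
    hsv=cv2.cvtColor(im,cv2.COLOR_RGB2HSV); m=cv2.inRange(hsv,*hs)
    print('')
E
python3 - <<'E'
from h import *
import pickle
im=cv2.imread('pics/w3.png')[:,:,::-1].copy(); o=pickle.load(open('w3.pkl','rb'))
block(im,'green',(200,60,310,170),'wrist',o,72)
block(im,'blue',(330,60,430,190),'wrist',o,72)
# foot corner edges (top face at z=26): narrow-end & wide-end corners read from the picture
for nm,c in (('green',[[241,73],[269,68],[298,144],[251,154]]),('blue',[[357,83],[393,84],[391,165],[341,160]])):
    w=ray('wrist',c,26,o); print(nm,w.round(1).tolist(), 'axis',np.arctan2(*((w[0]+w[1]-w[2]-w[3])[::-1])))
E
```

```text
green all thr 164.0 px [257. 109.] cen [576. 198.] mean [575.9 198.2] size [23.8 23.8] yaw 0.201
green top thr 164.0 px [254. 109.] cen [575.7 200.1] mean [575.9 200.2] size [19.4 23.6] yaw 0.204
blue all thr 226.0 px [377. 125.] cen [566.1 118.7] mean [566.2 118.5] size [23.1 23.6] yaw -0.102
blue top thr 226.0 px [379. 125.] cen [566.  117.2] mean [566.1 117.2] size [19.6 23. ] yaw -0.103
green [[603.2, 215.9], [606.6, 194.7], [551.3, 173.8], [543.5, 211.4]] axis 0.21661213018335287
blue [[596.2, 128.4], [595.6, 101.1], [534.9, 99.4], [538.8, 139.6]] axis -0.08124927039669996
```

Targets are blue (566,117) at yaw -0.10 and green (576,200) at yaw 0.20. Blue goes first.

```bash
python3 - <<'E'
from h import *
plan((566,117.2,110,-0.103),(566,117.2,36,-.103,20),grip=60)
plan((566,117.2,130,-.103),(507,-52.5,130,-.017),start=(566,117.2,36,-.103),grip=0)
E
```

```text
[60, 60, 60, 60, 60] [[0.61, 0.3, 0.62], [0.62, 0.28, 0.62], [0.63, 0.27, 0.61], [0.63, 0.26, 0.62], [0.64, 0.24, 0.61]] [0.24, 0.24, 0.24, 0.24, 0.24]
[60, 60, 60, 60, 60] [[0.0, 0.0, 0.74], [0.0, 0.0, 0.74], [0.0, 0.0, 0.74], [0.0, 0.0, 0.74], [0.0, 0.0, 0.0]] [-0.0, -0.0, -0.0, -0.0, 0.0]
[0, 0, 0, 0, 0] [[0.0, 0.0, -0.94], [0.0, 0.0, -0.94], [0.0, 0.0, -0.94], [0.0, 0.0, -0.94], [-0.21, 0.87, 0.0]] [-0.0, -0.0, -0.0, -0.0, -0.12]
[0, 0, 0, 0, 0] [[-0.21, 0.87, 0.0], [-0.22, 0.87, 0.0], [-0.23, 0.87, 0.0], [-0.25, 0.87, 0.0], [-0.25, 0.86, 0.0]] [-0.12, -0.12, -0.13, -0.12, -0.13]
[0, 0, 0, 0, 0] [[-0.26, 0.86, 0.0], [-0.28, 0.86, 0.0], [0.0, 0.0, 0.0], [0.0, 0.0, 0.0], [0.0, 0.0, 0.0]] [-0.12, -0.13, 0.0, 0.0, 0.0]
```

>>> {"fn": "arm_command", "kwargs": {
  "gripper": [60,60,60,60,60],
  "dp": [
    [0.61,0.3,0.62],
    [0.62,0.28,0.62],
    [0.63,0.27,0.61],
    [0.63,0.26,0.62],
    [0.64,0.24,0.61]
  ],
  "twist": [0.24,0.24,0.24,0.24,0.24]
}}

```text
time: 12.8
tool_pos: [566.7, 117.1, 109.9]
tcp_rot: [3.142, 0.0, -0.104]
contact_force: [-0.4, 0.1, 0.2]
grip_width: 60.0
finger_force: 0.0
```

>>> {"fn": "arm_command", "kwargs": {
  "gripper": [60,60,60,60,60],
  "dp": [
    [0,0,0.74],
    [0,0,0.74],
    [0,0,0.74],
    [0,0,0.74],
    [0,0,0]
  ],
  "twist": [0,0,0,0,0]
}}

```text
time: 13.42
tool_pos: [565.3, 117.1, 35.3]
tcp_rot: [3.141, 0.003, -0.104]
contact_force: [0.9, 0.3, 0.2]
grip_width: 59.9
finger_force: 0.0
```

>>> {"fn": "arm_command", "kwargs": {
  "gripper": [0,0,0,0,0],
  "dp": [
    [0,0,0],
    [0,0,0],
    [0,0,0],
    [0,0,0],
    [0,0,0]
  ],
  "twist": [0,0,0,0,0]
}}

```text
time: 14.05
tool_pos: [566.9, 116.8, 36.6]
tcp_rot: [3.141, -0.0, -0.105]
contact_force: [-0.3, -1.2, 1.3]
grip_width: 19.5
finger_force: 30.0
```

>>> {"fn": "arm_command", "kwargs": {
  "gripper": [0,0,0,0,0],
  "dp": [
    [0,0,-0.3],
    [0,0,-0.8],
    [0,0,-0.9],
    [0,0,-0.9],
    [0,0,-0.86]
  ],
  "twist": [0,0,0,0,0]
}}

```text
time: 14.68
tool_pos: [566.6, 116.9, 131.4]
tcp_rot: [3.141, 0.0, -0.105]
contact_force: [-0.2, -0.0, -1.5]
grip_width: 20.1
finger_force: 30.0
```

>>> {"fn": "arm_command", "kwargs": {
  "gripper": [0,0,0,0,0],
  "dp": [
    [-0.21,0.87,0],
    [-0.21,0.87,0],
    [-0.22,0.87,0],
    [-0.23,0.87,0],
    [-0.25,0.87,0]
  ],
  "twist": [-0.12,-0.12,-0.12,-0.13,-0.12]
}}

```text
time: 15.3
tool_pos: [529.4, 10.2, 130.7]
tcp_rot: [3.142, 0.0, -0.051]
contact_force: [0.2, 0.3, -2.5]
grip_width: 19.8
finger_force: 30.0
```

>>> {"fn": "arm_command", "kwargs": {
  "gripper": [0,0,0,0,0],
  "dp": [
    [-0.25,0.86,0],
    [-0.26,0.86,0],
    [-0.28,0.86,0],
    [0,0,0.8],
    [0,0,0.8]
  ],
  "twist": [-0.13,-0.12,-0.13,0,0]
}}

```text
time: 15.92
tool_pos: [507.5, -53.3, 90.5]
tcp_rot: [3.141, -0.001, -0.019]
contact_force: [0.4, 0.0, -1.5]
grip_width: 19.8
finger_force: 30.0
```

>>> {"fn": "arm_command", "kwargs": {
  "gripper": [0,0,0,0,0],
  "dp": [
    [0,0,0.6],
    [0,0,0.3],
    [0,0,0],
    [0,0,0],
    [0,0,0]
  ],
  "twist": [0,0,0,0,0]
}}

```text
time: 16.55
tool_pos: [507.9, -52.9, 68.5]
tcp_rot: [3.141, -0.001, -0.018]
contact_force: [0.3, 0.2, -2.3]
grip_width: 19.5
finger_force: 30.0
```

```bash
python3 - <<'E'
from h import *
import pickle
o,im=snap('wrist','w4.png'); pickle.dump(o,open('w4.pkl','wb'));print(o['tool_pos'],rot_yaw(o),o['time'])
E
```

```text
[507.88489638 -52.8955057   68.51853986] -0.018233029785232665 16.55
```

View pics/w4.png

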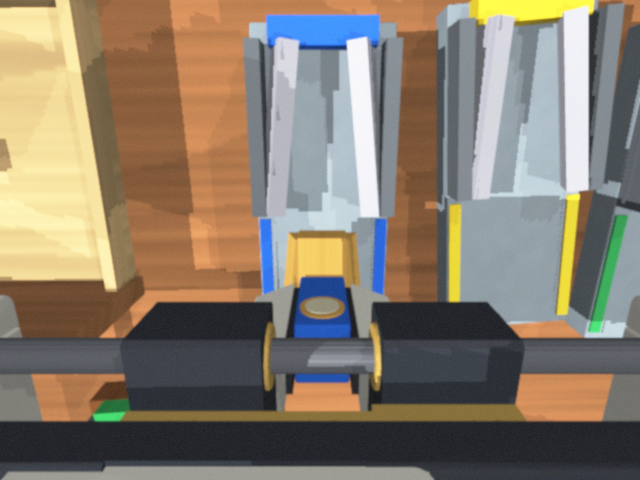

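The carrier's nose at (322,235) lines up with the way's mid-line, since the blue stripe midpoint and the far mark are both near column 322. Down onto the apron and slide in.

>>> {"fn": "arm_command", "kwargs": {
  "gripper": [0,0,0,0,0],
  "dp": [
    [0,0,0.5],
    [0,0,0.3],
    [0,0,0.12],
    [0,0,0],
    [0,0,0]
  ],
  "twist": [0,0,0,0,0]
}}

```text
time: 17.23
tool_pos: [507.5, -52.8, 44.8]
tcp_rot: [3.141, 0.0, -0.018]
contact_force: [0.4, 0.0, -1.5]
grip_width: 19.6
finger_force: 30.0
```

>>> {"fn": "arm_command", "kwargs": {
  "gripper": [0,0,0,0,0],
  "dp": [
    [0.3,0,0],
    [0.3,0,0],
    [0.3,0,0],
    [0.3,0,0],
    [0.3,0,0]
  ],
  "twist": [0,0,0,0,0]
}}

```text
time: 17.85
tool_pos: [545.5, -53.5, 44.9]
tcp_rot: [3.142, 0.0, -0.018]
contact_force: [0.3, 1.3, -1.9]
grip_width: 19.7
finger_force: 30.0
```

>>> {"fn": "arm_command", "kwargs": {
  "gripper": [0,0,0,0,0],
  "dp": [
    [0.2,0,0],
    [0.2,0,0],
    [0.2,0,0],
    [0.2,0,0],
    [0.1,0,0]
  ],
  "twist": [0,0,0,0,0]
}}

```text
time: 18.48
tool_pos: [567.8, -54.0, 45.0]
tcp_rot: [3.141, -0.0, -0.018]
contact_force: [-0.3, -0.7, -2.4]
grip_width: 20.1
finger_force: 30.0
```

>>> {"fn": "arm_command", "kwargs": {
  "gripper": [0,0,0,0,0],
  "dp": [
    [0.1,0,0],
    [0.1,0,0],
    [0.1,0,0],
    [0,0,0],
    [0,0,0]
  ],
  "twist": [0,0,0,0,0]
}}

```text
time: 19.1
tool_pos: [574.8, -54.1, 44.9]
tcp_rot: [3.142, 0.0, -0.018]
contact_force: [-0.7, 0.4, -2.5]
grip_width: 20.0
finger_force: 30.0
```

>>> {"fn": "arm_command", "kwargs": {
  "gripper": [0,0,0,0,0],
  "dp": [
    [0,0,0.03],
    [0,0,0],
    [0.08,0,0],
    [0.08,0,0],
    [0,0,0]
  ],
  "twist": [0,0,0,0,0]
}}

```text
time: 19.73
tool_pos: [579.0, -54.2, 44.6]
tcp_rot: [3.141, 0.0, -0.018]
contact_force: [-2.8, -0.3, 5.1]
grip_width: 19.7
finger_force: 30.0
```

>>> {"fn": "arm_command", "kwargs": {
  "gripper": [0,0,0,0,0],
  "dp": [
    [0.08,0,0],
    [0,0,0],
    [0.04,0,0],
    [0,0,0],
    [0,0,0]
  ],
  "twist": [0,0,0,0,0]
}}

```text
time: 20.35
tool_pos: [581.3, -54.5, 44.6]
tcp_rot: [3.141, 0.002, -0.018]
contact_force: [-5.4, -0.1, 7.5]
grip_width: 20.0
finger_force: 30.0
```

>>> {"fn": "arm_command", "kwargs": {
  "gripper": [0,0,0,0,0],
  "dp": [
    [0.04,0,0],
    [0,0,0],
    [0.04,0,0],
    [0,0,0],
    [0,0,0]
  ],
  "twist": [0,0,0,0,0]
}}

```text
time: 20.98
tool_pos: [582.6, -54.6, 44.6]
tcp_rot: [3.141, 0.003, -0.018]
contact_force: [-8.7, -1.0, 8.9]
grip_width: 20.1
finger_force: 30.0
```

>>> {"fn": "arm_command", "kwargs": {
  "gripper": [0,0,0,0,0],
  "dp": [
    [0.04,0,0],
    [0,0,0],
    [0.04,0,0],
    [0,0,0],
    [0,0,0]
  ],
  "twist": [0,0,0,0,0]
}}

```text
time: 21.6
tool_pos: [582.6, -54.6, 44.6]
tcp_rot: [3.141, 0.007, -0.018]
contact_force: [-16.3, -1.5, 15.1]
grip_width: 19.7
finger_force: 30.0
```

>>> {"fn": "arm_command", "kwargs": {
  "gripper": [0,0,0,0,0],
  "dp": [
    [0.06,0,0],
    [0,0,0],
    [0,0,0],
    [0,0,0],
    [0,0,0]
  ],
  "twist": [0,0,0,0,0]
}}

```text
time: 22.22
tool_pos: [582.7, -54.6, 44.5]
tcp_rot: [3.141, 0.01, -0.018]
contact_force: [-21.2, -2.4, 17.8]
grip_width: 19.6
finger_force: 30.0
```

>>> {"fn": "arm_command", "kwargs": {
  "gripper": [50,50,50,50,50],
  "dp": [
    [0,0,0],
    [0,0,0],
    [0,0,0],
    [0,0,-0.5],
    [0,0,-1]
  ],
  "twist": [0,0,0,0,0]
}}

```text
time: 22.85
tool_pos: [587.0, -54.2, 81.8]
tcp_rot: [-3.141, 0.002, -0.018]
contact_force: [-0.0, 0.1, -0.4]
grip_width: 50.3
finger_force: 0.0
```

>>> {"fn": "arm_command", "kwargs": {
  "gripper": [50,50,50,50,50],
  "dp": [
    [0,0,-1],
    [-1,-0.5,-1],
    [-1,-1,-1],
    [-1,-1,-1],
    [0,0,0]
  ],
  "twist": [0,0,0,0,0]
}}

```text
time: 23.48
tool_pos: [513.7, 10.9, 184.6]
tcp_rot: [3.141, -0.005, -0.016]
contact_force: [0.2, -1.2, 0.9]
grip_width: 49.8
finger_force: 0.0
```

```bash
python3 - <<'E'
from h import *
import pickle
o,im=snap('wrist','w5.png'); pickle.dump(o,open('w5.pkl','wb'));print(o['tool_pos'],rot_yaw(o),o['time'])
E
```

```text
[513.70542619  10.90270044 184.63701918] -0.01615921155240497 23.475
```

View pics/w5.png

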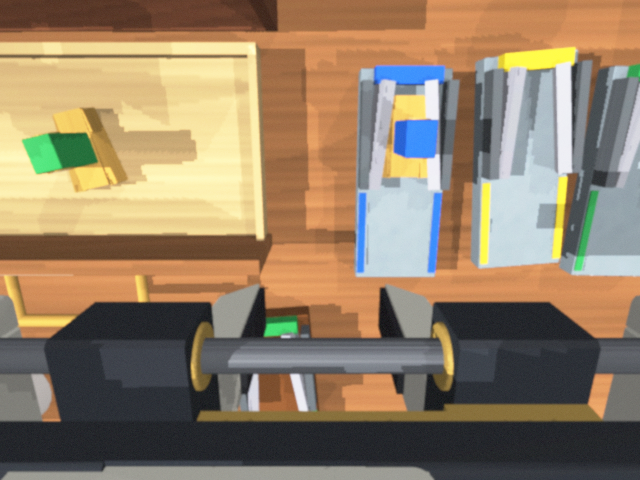

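Blue is wedged in its way at (415,135), and green is still in the drawer at (60,150). I'll measure both, and plan green from a clear position.

```bash
python3 - <<'E'
from h import *
import pickle
im=cv2.imread('pics/w5.png')[:,:,::-1].copy(); o=pickle.load(open('w5.pkl','rb'))
block(im,'green',(0,100,150,220),'wrist',o,72)
block(im,'blue',(380,100,438,170),'wrist',o,80)
stripes(im,'blue',(340,180,450,290),'wrist',o)
plan((530,165,184,0.203),grip=60)
E
```

```text
green all thr 167.0 px [ 59. 151.] cen [577.7 188. ] mean [577.1 188.5] size [24. 45.] yaw -1.407
green top thr 167.0 px [ 42. 154.] cen [575.6 200.3] mean [575.7 200.3] size [19.1 23.8] yaw 0.214
blue all thr 232.0 px [416. 138.] cen [581.7 -50.2] mean [582.1 -50.5] size [23.3 27.5] yaw 1.554
blue top thr 232.0 px [421. 138.] cen [581.6 -53.6] mean [581.8 -53.7] size [19.8 23.3] yaw -0.016
blue centre [508.6 -21.5] px [361. 225.] len 70.0 wid 6.3 ang -0.0116
blue centre [501.3 -84.1] px [434. 232.] len 70.0 wid 6.7 ang -0.0185
[60, 60, 60, 60, 60] [[0.08, -0.89, 0.0], [0.1, -0.88, 0.0], [0.13, -0.88, 0.0], [0.16, -0.88, -0.01], [0.19, -0.87, 0.0]] [-0.36, -0.36, -0.36, -0.36, -0.36]
[60, 60, 60, 60, 60] [[0.21, -0.86, -0.01], [0.24, -0.86, 0.0], [0.0, 0.0, 0.0], [0.0, 0.0, 0.0], [0.0, 0.0, 0.0]] [-0.36, -0.36, 0.0, 0.0, 0.0]
```

```bash
python3 - <<'E'
from h import *
plan((575.7,200.3,110,.208),(575.7,200.3,36,.208,20),grip=60)
plan((575.7,200.3,140,.208),(505.3,-244.1,140,-.034),start=(575.7,200.3,36,.208),grip=0)
E
```

```text
[60, 60, 60, 60, 60] [[0.26, -0.85, 0.33], [0.28, -0.84, 0.33], [0.3, -0.84, 0.33], [0.32, -0.83, 0.32], [0.34, -0.82, 0.33]] [-0.29, -0.29, -0.29, -0.28, -0.29]
[60, 60, 60, 60, 60] [[0.37, -0.81, 0.32], [0.39, -0.8, 0.33], [0.4, -0.79, 0.32], [0.42, -0.78, 0.33], [0.0, 0.0, 0.74]] [-0.28, -0.29, -0.28, -0.29, 0.0]
[60, 60, 60, 60, 60] [[0.0, 0.0, 0.74], [0.0, 0.0, 0.74], [0.0, 0.0, 0.74], [0.0, 0.0, 0.0], [0.0, 0.0, 0.0]] [0.0, 0.0, 0.0, 0.0, 0.0]
[0, 0, 0, 0, 0] [[0.0, 0.0, -0.83], [0.0, 0.0, -0.83], [0.0, 0.0, -0.83], [0.0, 0.0, -0.84], [0.0, 0.0, -0.83]] [-0.0, -0.0, -0.0, -0.0, -0.0]
[0, 0, 0, 0, 0] [[-0.36, 0.93, 0.0], [-0.34, 0.94, 0.0], [-0.33, 0.94, 0.0], [-0.32, 0.95, 0.0], [-0.31, 0.95, 0.0]] [0.15, 0.15, 0.15, 0.15, 0.16]
[0, 0, 0, 0, 0] [[-0.29, 0.96, 0.0], [-0.28, 0.96, 0.0], [-0.27, 0.96, 0.0], [-0.26, 0.97, 0.0], [-0.24, 0.97, 0.0]] [0.15, 0.16, 0.15, 0.16, 0.15]
[0, 0, 0, 0, 0] [[-0.23, 0.97, 0.0], [-0.22, 0.98, 0.0], [-0.2, 0.98, 0.0], [-0.19, 0.98, 0.0], [-0.18, 0.98, 0.0]] [0.16, 0.15, 0.16, 0.15, 0.16]
[0, 0, 0, 0, 0] [[-0.16, 0.99, 0.0], [-0.15, 0.99, 0.0], [-0.14, 0.99, 0.0], [0.0, 0.0, 0.0], [0.0, 0.0, 0.0]] [0.15, 0.16, 0.15, 0.0, 0.0]
```

>>> {"fn": "arm_command", "kwargs": {
  "gripper": [60,60,60,60,60],
  "dp": [
    [0.26,-0.85,0.33],
    [0.28,-0.84,0.33],
    [0.3,-0.84,0.33],
    [0.32,-0.83,0.32],
    [0.34,-0.82,0.33]
  ],
  "twist": [-0.29,-0.29,-0.29,-0.28,-0.29]
}}

```text
time: 24.15
tool_pos: [548.6, 115.2, 139.6]
tcp_rot: [3.141, 0.001, 0.107]
contact_force: [-0.1, 1.4, 0.1]
grip_width: 60.5
finger_force: 0.0
```

>>> {"fn": "arm_command", "kwargs": {
  "gripper": [60,60,60,60,60],
  "dp": [
    [0.37,-0.81,0.32],
    [0.39,-0.8,0.33],
    [0.4,-0.79,0.32],
    [0.42,-0.78,0.33],
    [0,0,0.74]
  ],
  "twist": [-0.28,-0.29,-0.28,-0.29,0]
}}

```text
time: 24.78
tool_pos: [576.6, 202.0, 89.7]
tcp_rot: [-3.141, -0.003, 0.21]
contact_force: [-0.1, 0.3, -0.5]
grip_width: 60.0
finger_force: 0.0
```

>>> {"fn": "arm_command", "kwargs": {
  "gripper": [60,60,60,60,60],
  "dp": [
    [0,0,0.74],
    [0,0,0.74],
    [0,0,0.74],
    [0,0,0],
    [0,0,0]
  ],
  "twist": [0,0,0,0,0]
}}

```text
time: 25.4
tool_pos: [575.9, 200.1, 34.7]
tcp_rot: [3.141, -0.001, 0.207]
contact_force: [-0.1, 0.2, -0.5]
grip_width: 60.0
finger_force: 0.0
```

>>> {"fn": "arm_command", "kwargs": {
  "gripper": [0,0,0,0,0],
  "dp": [
    [0,0,0],
    [0,0,0],
    [0,0,0],
    [0,0,0],
    [0,0,0]
  ],
  "twist": [0,0,0,0,0]
}}

```text
time: 26.02
tool_pos: [575.5, 199.6, 34.2]
tcp_rot: [3.141, -0.0, 0.207]
contact_force: [-0.4, -0.3, 0.4]
grip_width: 19.8
finger_force: 30.0
```

>>> {"fn": "arm_command", "kwargs": {
  "gripper": [0,0,0,0,0],
  "dp": [
    [0,0,-0.5],
    [0,0,-0.9],
    [0,0,-0.9],
    [0,0,-0.9],
    [0,0,-0.96]
  ],
  "twist": [0,0,0,0,0]
}}

```text
time: 26.65
tool_pos: [575.1, 199.6, 139.3]
tcp_rot: [3.142, 0.0, 0.207]
contact_force: [-0.1, 0.0, -2.8]
grip_width: 19.7
finger_force: 30.0
```

>>> {"fn": "arm_command", "kwargs": {
  "gripper": [0,0,0,0,0],
  "dp": [
    [-0.36,0.93,0],
    [-0.34,0.94,0],
    [-0.33,0.94,0],
    [-0.32,0.95,0],
    [-0.31,0.95,0]
  ],
  "twist": [0.15,0.15,0.15,0.15,0.16]
}}

```text
time: 27.28
tool_pos: [555.4, 75.6, 138.7]
tcp_rot: [3.142, -0.0, 0.14]
contact_force: [0.3, -0.9, -3.0]
grip_width: 19.8
finger_force: 30.0
```

>>> {"fn": "arm_command", "kwargs": {
  "gripper": [0,0,0,0,0],
  "dp": [
    [-0.29,0.96,0],
    [-0.28,0.96,0],
    [-0.27,0.96,0],
    [-0.26,0.97,0],
    [-0.24,0.97,0]
  ],
  "twist": [0.15,0.16,0.15,0.16,0.15]
}}

```text
time: 27.9
tool_pos: [535.8, -47.9, 138.8]
tcp_rot: [3.141, -0.0, 0.073]
contact_force: [-0.1, -0.1, -3.1]
grip_width: 19.5
finger_force: 30.0
```

>>> {"fn": "arm_command", "kwargs": {
  "gripper": [0,0,0,0,0],
  "dp": [
    [-0.23,0.97,0],
    [-0.22,0.98,0],
    [-0.2,0.98,0],
    [-0.19,0.98,0],
    [-0.18,0.98,0]
  ],
  "twist": [0.16,0.15,0.16,0.15,0.16]
}}

```text
time: 28.52
tool_pos: [516.0, -171.2, 138.8]
tcp_rot: [3.141, -0.0, 0.005]
contact_force: [0.3, 0.1, -2.8]
grip_width: 19.8
finger_force: 30.0
```

>>> {"fn": "arm_command", "kwargs": {
  "gripper": [0,0,0,0,0],
  "dp": [
    [-0.16,0.99,0],
    [-0.15,0.99,0],
    [-0.14,0.99,0],
    [0,0,0],
    [0,0,0]
  ],
  "twist": [0.15,0.16,0.15,0,0]
}}

```text
time: 29.15
tool_pos: [504.3, -244.0, 138.4]
tcp_rot: [-3.141, 0.0, -0.035]
contact_force: [0.4, 0.2, -4.0]
grip_width: 19.9
finger_force: 30.0
```

>>> {"fn": "arm_command", "kwargs": {
  "gripper": [0,0,0,0,0],
  "dp": [
    [0,0,0.8],
    [0,0,0.8],
    [0,0,0.8],
    [0,0,0.4],
    [0,0,0]
  ],
  "twist": [0,0,0,0,0]
}}

```text
time: 29.78
tool_pos: [504.3, -243.9, 67.9]
tcp_rot: [-3.141, 0.001, -0.034]
contact_force: [-0.2, 0.6, -2.8]
grip_width: 20.1
finger_force: 30.0
```

```bash
python3 - <<'E'
from h import *
import pickle
o,im=snap('wrist','w6.png'); pickle.dump(o,open('w6.pkl','wb'));print(o['tool_pos'],rot_yaw(o),o['time'])
stripes(im,'green',(150,0,500,330),'wrist',o)
E
```

```text
[ 504.29505607 -243.9016149    67.86679974] -0.03412284052948379 29.775
green centre [ 626.9 -247.2] px [322.  25.] len 53.0 wid 14.4 ang 1.5365
green centre [ 513.9 -211.8] px [265. 254.] len 44.6 wid 5.8 ang -0.0347
green centre [ 511.7 -274.4] px [378. 254.] len 44.6 wid 5.8 ang -0.0357
green centre [ 482.6 -242.2] px [322. 304.] len 34.2 wid 32.3 ang 1.5365
```

View pics/w6.png

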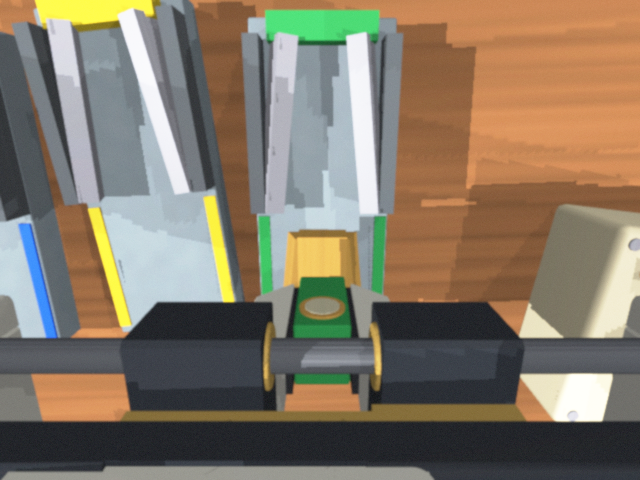

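The green nose at (322,235) is on the way's mid-line, with stripes at columns 265 and 378 and the far mark at 322. I'll insert it as before.

>>> {"fn": "arm_command", "kwargs": {
  "gripper": [0,0,0,0,0],
  "dp": [
    [0,0,0.5],
    [0,0,0.3],
    [0,0,0.18],
    [0,0,0],
    [0,0,0]
  ],
  "twist": [0,0,0,0,0]
}}

```text
time: 30.45
tool_pos: [504.6, -244.8, 43.9]
tcp_rot: [3.141, -0.0, -0.035]
contact_force: [0.5, -0.8, -2.1]
grip_width: 19.7
finger_force: 30.0
```

>>> {"fn": "arm_command", "kwargs": {
  "gripper": [0,0,0,0,0],
  "dp": [
    [0.3,0,0],
    [0.3,0,0],
    [0.3,0,0],
    [0.3,0,0],
    [0.3,0,0]
  ],
  "twist": [0,0,0,0,0]
}}

```text
time: 31.08
tool_pos: [542.4, -245.9, 43.7]
tcp_rot: [3.142, 0.0, -0.035]
contact_force: [-1.1, -0.6, -3.5]
grip_width: 19.8
finger_force: 30.0
```

>>> {"fn": "arm_command", "kwargs": {
  "gripper": [0,0,0,0,0],
  "dp": [
    [0.2,0,0],
    [0.2,0,0],
    [0.2,0,0],
    [0.2,0,0],
    [0.1,0,0]
  ],
  "twist": [0,0,0,0,0]
}}

```text
time: 31.7
tool_pos: [564.7, -246.8, 43.7]
tcp_rot: [3.141, -0.0, -0.035]
contact_force: [-0.2, -0.9, -1.8]
grip_width: 19.6
finger_force: 30.0
```

>>> {"fn": "arm_command", "kwargs": {
  "gripper": [0,0,0,0,0],
  "dp": [
    [0.1,0,0],
    [0.1,0,0],
    [0.1,0,0],
    [0,0,0.02],
    [0,0,0]
  ],
  "twist": [0,0,0,0,0]
}}

```text
time: 32.33
tool_pos: [571.9, -246.7, 43.1]
tcp_rot: [-3.141, -0.0, -0.035]
contact_force: [0.8, 2.0, -3.2]
grip_width: 19.9
finger_force: 30.0
```

>>> {"fn": "arm_command", "kwargs": {
  "gripper": [0,0,0,0,0],
  "dp": [
    [0,0,0.04],
    [0,0,0],
    [0.08,0,0],
    [0.08,0,0],
    [0,0,0]
  ],
  "twist": [0,0,0,0,0]
}}

```text
time: 32.95
tool_pos: [575.0, -246.8, 42.3]
tcp_rot: [-3.141, 0.002, -0.035]
contact_force: [-4.3, 4.1, 1.5]
grip_width: 19.6
finger_force: 30.0
```

>>> {"fn": "arm_command", "kwargs": {
  "gripper": [0,0,0,0,0],
  "dp": [
    [0.08,0,0],
    [0,0,0],
    [0.04,0,0],
    [0,0,0],
    [0,0,0]
  ],
  "twist": [0,0,0,0,0]
}}

```text
time: 33.58
tool_pos: [577.5, -246.7, 42.4]
tcp_rot: [-3.14, 0.003, -0.035]
contact_force: [-6.9, 4.7, 2.6]
grip_width: 19.6
finger_force: 30.0
```

>>> {"fn": "arm_command", "kwargs": {
  "gripper": [0,0,0,0,0],
  "dp": [
    [0.04,0,0],
    [0,0,0],
    [0.04,0,0],
    [0,0,0],
    [0,0,0]
  ],
  "twist": [0,0,0,0,0]
}}

```text
time: 34.2
tool_pos: [579.1, -246.5, 42.4]
tcp_rot: [-3.14, 0.004, -0.035]
contact_force: [-7.6, 5.1, 3.6]
grip_width: 19.9
finger_force: 30.0
```

>>> {"fn": "arm_command", "kwargs": {
  "gripper": [0,0,0,0,0],
  "dp": [
    [0.04,-0.03,0],
    [0,0,0],
    [0.04,0,0],
    [0,0,0],
    [0,0,0]
  ],
  "twist": [0,0,0,0,0]
}}

```text
time: 34.83
tool_pos: [579.3, -246.4, 42.4]
tcp_rot: [-3.14, 0.008, -0.035]
contact_force: [-14.2, 1.8, 7.7]
grip_width: 19.6
finger_force: 30.0
```

>>> {"fn": "arm_command", "kwargs": {
  "gripper": [0,0,0,0,0],
  "dp": [
    [0.04,0,0],
    [0,0,0],
    [0.04,0,0],
    [0,0,0],
    [0,0,0]
  ],
  "twist": [0,0,0,0,0]
}}

```text
time: 35.45
tool_pos: [579.4, -246.5, 42.3]
tcp_rot: [-3.14, 0.012, -0.035]
contact_force: [-22.7, 1.6, 12.5]
grip_width: 19.6
finger_force: 30.0
```

>>> {"fn": "arm_command", "kwargs": {
  "gripper": [50,50,50,50,50],
  "dp": [
    [0,0,0],
    [0,0,0],
    [0,0,0],
    [0,0,-0.5],
    [0,0,-1]
  ],
  "twist": [0,0,0,0,0]
}}

```text
time: 36.08
tool_pos: [584.6, -246.5, 79.8]
tcp_rot: [-3.141, 0.001, -0.035]
contact_force: [0.3, -0.5, 0.6]
grip_width: 49.7
finger_force: 0.0
```

>>> {"fn": "arm_command", "kwargs": {
  "gripper": [50,50,50,50,50],
  "dp": [
    [0,0,-1],
    [-1,-0.5,-1],
    [-1,-1,-1],
    [-1,-1,-1],
    [0,-1,0]
  ],
  "twist": [0,0,0,0,0]
}}

```text
time: 36.7
tool_pos: [513.0, -156.5, 183.1]
tcp_rot: [3.139, -0.005, -0.036]
contact_force: [0.1, -0.3, -0.0]
grip_width: 50.3
finger_force: 0.0
```

```bash
python3 - <<'E'
from h import *
import pickle
o,im=snap('wrist','w7.png'); pickle.dump(o,open('w7.pkl','wb'));print(o['tool_pos'],rot_yaw(o),o['time'])
g=[s for s in stripes(im,'green',(0,0,640,330),'wrist',o)]
stripes(im,'blue',(0,0,640,330),'wrist',o)
print('mug',ray('top',[163,332],85),'brown',ray('top',[275,327],20))
plan((404,198,160,0),(404,198,42,0),grip=0)
E
```

```text
[ 512.98593976 -156.45661024  183.07905281] -0.03559275697315224 36.7
green centre [ 625.5 -249.9] px [440.  72.] len 54.1 wid 12.0 ang 1.5354
green centre [ 577.3 -260. ] px [450. 137.] len 38.3 wid 29.2 ang 1.5457
green centre [ 501.3 -212.1] px [388. 232.] len 68.7 wid 5.7 ang -0.0354
green centre [ 499.4 -274.7] px [462. 231.] len 69.6 wid 6.2 ang -0.039
blue centre [627.3 -45.4] px [171.  80.] len 54.7 wid 13.2 ang 1.5559
blue centre [580.2 -36.9] px [169. 144.] len 40.7 wid 31.0 ang 1.5542
blue centre [500.8 -83.2] px [237. 237.] len 70.1 wid 6.6 ang -0.0119
blue centre [507.7 -20.8] px [163. 232.] len 69.3 wid 6.6 ang -0.0174
mug [[338.48427562 316.00287121]] brown [[342.87824613  51.70002048]]
[0, 0, 0, 0, 0] [[-0.32, -0.93, 0.06], [-0.32, -0.93, 0.06], [-0.32, -0.93, 0.06], [-0.32, -0.93, 0.06], [-0.31, -0.93, 0.06]] [-0.03, -0.03, -0.03, -0.02, -0.03]
[0, 0, 0, 0, 0] [[-0.31, -0.93, 0.06], [-0.31, -0.93, 0.06], [-0.31, -0.93, 0.06], [-0.3, -0.93, 0.06], [-0.3, -0.93, 0.06]] [-0.02, -0.03, -0.02, -0.03, -0.02]
[0, 0, 0, 0, 0] [[-0.3, -0.93, 0.06], [-0.3, -0.94, 0.06], [-0.3, -0.94, 0.06], [-0.3, -0.93, 0.05], [-0.29, -0.94, 0.06]] [-0.03, -0.02, -0.03, -0.02, -0.03]
[0, 0, 0, 0, 0] [[0.0, 0.0, 0.94], [0.0, 0.0, 0.94], [0.0, 0.0, 0.95], [0.0, 0.0, 0.94], [0.0, 0.0, 0.95]] [0.0, 0.0, 0.0, 0.0, 0.0]
```

View pics/w7.png

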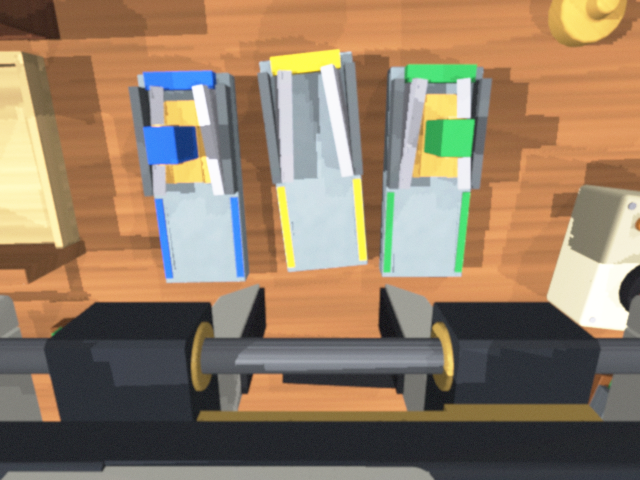

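Blue at (170,145) and green at (450,137) are both home, flat and at matching depth. Next I'll shut the drawer by pushing the handle bar.

>>> {"fn": "arm_command", "kwargs": {
  "gripper": [0,0,0,0,0],
  "dp": [
    [-0.32,-0.93,0.06],
    [-0.32,-0.93,0.06],
    [-0.32,-0.93,0.06],
    [-0.32,-0.93,0.06],
    [-0.31,-0.93,0.06]
  ],
  "twist": [0,0,0,0,0]
}}

```text
time: 37.38
tool_pos: [477.0, -38.0, 172.4]
tcp_rot: [3.141, -0.0, -0.035]
contact_force: [0.5, -0.3, 1.0]
grip_width: 4.6
finger_force: 0.0
```

>>> {"fn": "arm_command", "kwargs": {
  "gripper": [0,0,0,0,0],
  "dp": [
    [-0.31,-0.93,0.06],
    [-0.31,-0.93,0.06],
    [-0.31,-0.93,0.06],
    [-0.3,-0.93,0.06],
    [-0.3,-0.93,0.06]
  ],
  "twist": [0,0,0,0,0]
}}

```text
time: 38.0
tool_pos: [442.8, 79.5, 164.9]
tcp_rot: [3.141, -0.001, -0.035]
contact_force: [-0.1, 0.9, -0.2]
grip_width: 0.2
finger_force: 0.0
```

>>> {"fn": "arm_command", "kwargs": {
  "gripper": [0,0,0,0,0],
  "dp": [
    [-0.3,-0.93,0.06],
    [-0.3,-0.94,0.06],
    [-0.3,-0.94,0.06],
    [-0.3,-0.93,0.05],
    [-0.3,-0.94,0.06]
  ],
  "twist": [0,0,0,0,0]
}}

```text
time: 38.62
tool_pos: [409.3, 197.7, 157.6]
tcp_rot: [-3.142, -0.0, -0.035]
contact_force: [-0.1, -1.0, 0.0]
grip_width: 0.3
finger_force: 0.0
```

>>> {"fn": "arm_command", "kwargs": {
  "gripper": [0,0,0,0,0],
  "dp": [
    [0,0,0],
    [0,0,0],
    [0,0,0],
    [0,0,0],
    [0,0,0]
  ],
  "twist": [-0.4,0,0,0,0]
}}

```text
time: 39.25
tool_pos: [409.9, 196.3, 157.4]
tcp_rot: [3.141, -0.0, -0.001]
contact_force: [-0.3, -0.5, 0.1]
grip_width: 0.1
finger_force: 0.0
```

>>> {"fn": "arm_command", "kwargs": {
  "gripper": [0,0,0,0,0],
  "dp": [
    [-0.25,-0.05,0.8],
    [0,0,1],
    [0,0,1],
    [0,0,1],
    [0,0,0.75]
  ],
  "twist": [0,0,0,0,0]
}}

```text
time: 39.88
tool_pos: [403.4, 197.7, 42.7]
tcp_rot: [3.141, 0.001, -0.0]
contact_force: [-0.6, -0.8, -0.0]
grip_width: 0.7
finger_force: 0.0
```

>>> {"fn": "arm_command", "kwargs": {
  "gripper": [0,0,0,0,0],
  "dp": [
    [0.3,0,0],
    [0.5,0,0],
    [0.7,0,0],
    [0.7,0,0],
    [0.7,0,0]
  ],
  "twist": [0,0,0,0,0]
}}

```text
time: 40.5
tool_pos: [477.1, 197.6, 44.5]
tcp_rot: [3.141, 0.0, -0.0]
contact_force: [-2.6, -1.1, 0.4]
grip_width: 0.4
finger_force: 1.2
```

>>> {"fn": "arm_command", "kwargs": {
  "gripper": [0,0,0,0,0],
  "dp": [
    [0.7,0,0],
    [0.7,0,0],
    [0.7,0,0],
    [0.7,0,0],
    [0.7,0,0]
  ],
  "twist": [0,0,0,0,0]
}}

```text
time: 41.12
tool_pos: [564.6, 197.4, 44.5]
tcp_rot: [3.141, 0.0, -0.0]
contact_force: [-2.3, -1.7, 0.1]
grip_width: 0.1
finger_force: 1.2
```

Pushing now. The end of travel should come near x=595.

>>> {"fn": "arm_command", "kwargs": {
  "gripper": [0,0,0,0,0],
  "dp": [
    [0.5,0,0],
    [0.4,0,0],
    [0.2,0,0],
    [0,0,0],
    [0,0,0]
  ],
  "twist": [0,0,0,0,0]
}}

```text
time: 41.75
tool_pos: [591.0, 198.1, 43.8]
tcp_rot: [-3.142, -0.0, 0.0]
contact_force: [-0.7, -0.4, -0.8]
grip_width: 0.1
finger_force: 0.0
```

>>> {"fn": "arm_command", "kwargs": {
  "gripper": [0,0,0,0,0],
  "dp": [
    [0.08,0,0],
    [0.08,0,0],
    [0,0,0],
    [0,0,0],
    [0,0,0]
  ],
  "twist": [0,0,0,0,0]
}}

```text
time: 42.38
tool_pos: [595.1, 197.9, 43.7]
tcp_rot: [3.142, -0.0, -0.0]
contact_force: [-0.7, 0.8, -1.1]
grip_width: 0.7
finger_force: 0.3
```

>>> {"fn": "arm_command", "kwargs": {
  "gripper": [0,0,0,0,0],
  "dp": [
    [0.08,0,0],
    [0.08,0,0],
    [0,0,0],
    [0,0,0],
    [0,0,0]
  ],
  "twist": [0,0,0,0,0]
}}

```text
time: 43.0
tool_pos: [599.2, 197.8, 43.7]
tcp_rot: [3.141, -0.0, -0.0]
contact_force: [0.3, 0.4, -0.3]
grip_width: 0.3
finger_force: 0.0
```

>>> {"fn": "arm_command", "kwargs": {
  "gripper": [0,0,0,0,0],
  "dp": [
    [0.08,0,0],
    [0,0,0],
    [0.06,0,0],
    [0,0,0],
    [0,0,0]
  ],
  "twist": [0,0,0,0,0]
}}

```text
time: 43.62
tool_pos: [602.6, 197.8, 43.7]
tcp_rot: [3.141, -0.0, -0.0]
contact_force: [0.0, 0.0, 0.1]
grip_width: 0.2
finger_force: 0.4
```

>>> {"fn": "arm_command", "kwargs": {
  "gripper": [0,0,0,0,0],
  "dp": [
    [0.06,0,0],
    [0,0,0],
    [0.06,0,0],
    [0,0,0],
    [0,0,0]
  ],
  "twist": [0,0,0,0,0]
}}

```text
time: 44.25
tool_pos: [603.9, 197.8, 43.6]
tcp_rot: [3.141, 0.004, 0.0]
contact_force: [-7.5, -0.7, 4.4]
grip_width: 0.4
finger_force: 3.8
```

```bash
python3 - <<'E'
from h import *
o,im=snap('scene','s1.png')
print(o['tool_pos'],o['contact_force'])
a=cv2.imread('pics/s1.png');b=cv2.imread('pics/scene0.png')
s=np.hstack([a[230:390,320:470],b[230:390,320:470]])
cv2.imwrite('pics/s1c.png',cv2.resize(s,None,fx=2.6,fy=2.6,interpolation=cv2.INTER_CUBIC))
E
```

```text
[603.88908638 197.81945034  43.56938406] [-7.50382942 -0.74321429  4.39398111]
```

View pics/s1c.png

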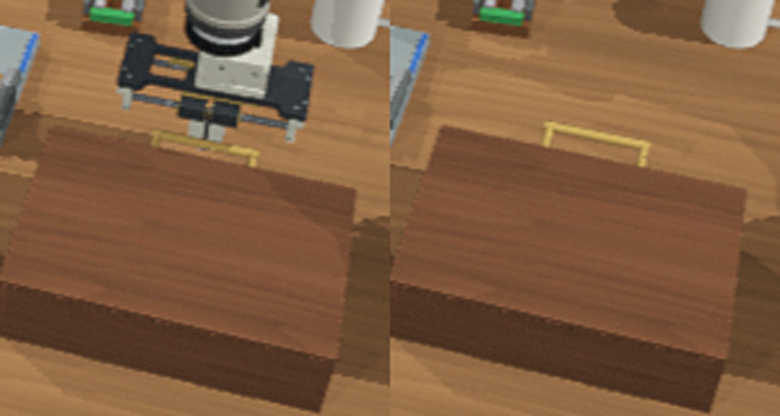

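>>> {"fn": "arm_command", "kwargs": {
  "gripper": [0,0,0,0,0],
  "dp": [
    [0.06,0,0],
    [0,0,0],
    [0.06,0,0],
    [0,0,0],
    [0,0,0]
  ],
  "twist": [0,0,0,0,0]
}}

```text
time: 44.92
tool_pos: [604.0, 197.8, 43.5]
tcp_rot: [3.14, 0.01, 0.0]
contact_force: [-17.6, -2.0, 11.2]
grip_width: 0.6
finger_force: 8.8
```

>>> {"fn": "arm_command", "kwargs": {
  "gripper": [0,0,0,0,0],
  "dp": [
    [-0.6,0,0],
    [-0.6,0,0],
    [0,0,-1],
    [0,0,-1],
    [0,0,-1]
  ],
  "twist": [0,0,0,0,0]
}}

```text
time: 45.55
tool_pos: [579.1, 198.1, 119.7]
tcp_rot: [-3.141, -0.002, 0.0]
contact_force: [0.8, -0.0, 0.4]
grip_width: 0.6
finger_force: 0.0
```

```bash
python3 - <<'E'
from h import *
o=get_obs(); print(o['tool_pos'])
# button in top picture (red blob), height of the button top ~ 55+?
b=cv2.imread('pics/top0.png'); h=cv2.cvtColor(b,cv2.COLOR_BGR2HSV)
m=cv2.inRange(h,(0,170,120),(6,255,255))|cv2.inRange(h,(174,170,120),(180,255,255)); m[:250]=0;m[310:]=0;m[:,:440]=0;m[:,490:]=0
p=np.argwhere(m)[:,::-1]; print(len(p),p.mean(0)); 
for z in (58,64,70): print(z,ray('top',p.mean(0),z))
s=cv2.imread('pics/scene0.png'); h=cv2.cvtColor(s,cv2.COLOR_BGR2HSV)
m=cv2.inRange(h,(0,170,100),(6,255,255))|cv2.inRange(h,(174,170,100),(180,255,255)); m[:190]=0;m[230:]=0;m[:,:190]=0;m[:,240:]=0
p=np.argwhere(m)[:,::-1]; print(len(p),p.mean(0))
for z in (58,64,70): print(z,ray('scene',p.mean(0),z))
plan((455,-250,170,0),(455,-330,170,0),grip=0)
E
```

```text
[579.12571775 198.08813153 119.67029591]
155 [461.50322581 278.87741935]
58 [[ 458.84786275 -418.70704665]]
64 [[ 458.65843874 -416.82501986]]
70 [[ 458.46901473 -414.94299307]]
69 [214.05797101 207.69565217]
58 [[ 447.21444822 -418.57089415]]
64 [[ 453.56187979 -414.82574085]]
70 [[ 459.90931136 -411.08058755]]
[0, 0, 0, 0, 0] [[-0.26, 0.94, -0.11], [-0.26, 0.94, -0.11], [-0.26, 0.94, -0.11], [-0.26, 0.94, -0.11], [-0.26, 0.94, -0.1]] [0.0, 0.0, 0.0, 0.0, 0.0]
[0, 0, 0, 0, 0] [[-0.26, 0.94, -0.11], [-0.26, 0.94, -0.1], [-0.26, 0.95, -0.11], [-0.26, 0.94, -0.1], [-0.26, 0.95, -0.11]] [0.0, 0.0, 0.0, 0.0, 0.0]
[0, 0, 0, 0, 0] [[-0.26, 0.94, -0.1], [-0.26, 0.95, -0.11], [-0.26, 0.94, -0.1], [-0.26, 0.95, -0.11], [-0.27, 0.94, -0.1]] [0.0, 0.0, 0.0, 0.0, 0.0]
[0, 0, 0, 0, 0] [[-0.26, 0.95, -0.11], [-0.27, 0.94, -0.1], [-0.26, 0.95, -0.11], [-0.27, 0.94, -0.1], [0.0, 0.8, 0.0]] [0.0, 0.0, 0.0, 0.0, 0.0]
[0, 0, 0, 0, 0] [[0.0, 0.8, 0.0], [0.0, 0.8, 0.0], [0.0, 0.8, 0.0], [0.0, 0.0, 0.0], [0.0, 0.0, 0.0]] [0.0, 0.0, 0.0, 0.0, 0.0]
```

The drawer is at its hard stop. Next I'll go near the button for a wrist measurement.

>>> {"fn": "arm_command", "kwargs": {
  "gripper": [0,0,0,0,0],
  "dp": [
    [-0.28,0.94,-0.4],
    [-0.28,0.94,-0.4],
    [-0.28,0.94,-0.4],
    [-0.28,0.94,-0.4],
    [-0.28,0.94,-0.4]
  ],
  "twist": [0,0,0,0,0]
}}

```text
time: 46.18
tool_pos: [542.7, 78.5, 168.5]
tcp_rot: [3.141, 0.001, -0.001]
contact_force: [-0.3, 0.4, -0.4]
grip_width: 0.7
finger_force: 0.0
```

>>> {"fn": "arm_command", "kwargs": {
  "gripper": [0,0,0,0,0],
  "dp": [
    [-0.28,0.94,0],
    [-0.28,0.94,0],
    [-0.28,0.94,0],
    [-0.28,0.94,0],
    [-0.28,0.94,0]
  ],
  "twist": [0,0,0,0,0]
}}

```text
time: 46.8
tool_pos: [507.5, -38.8, 168.2]
tcp_rot: [3.141, 0.0, -0.001]
contact_force: [0.4, -1.2, 0.8]
grip_width: 0.5
finger_force: 0.0
```

>>> {"fn": "arm_command", "kwargs": {
  "gripper": [0,0,0,0,0],
  "dp": [
    [-0.28,0.94,0],
    [-0.28,0.94,0],
    [-0.28,0.94,0],
    [-0.28,0.94,0],
    [-0.28,0.94,0]
  ],
  "twist": [0,0,0,0,0]
}}

```text
time: 47.42
tool_pos: [472.2, -156.1, 168.2]
tcp_rot: [3.141, 0.0, -0.001]
contact_force: [-0.2, 0.6, 0.3]
grip_width: 0.3
finger_force: 0.0
```

>>> {"fn": "arm_command", "kwargs": {
  "gripper": [0,0,0,0,0],
  "dp": [
    [-0.28,0.94,0],
    [-0.28,0.94,0],
    [-0.28,0.94,0],
    [-0.28,0.94,0],
    [-0.28,0.94,0]
  ],
  "twist": [0,0,0,0,0]
}}

```text
time: 48.05
tool_pos: [437.1, -273.3, 168.2]
tcp_rot: [-3.142, 0.001, -0.001]
contact_force: [-0.0, -0.8, -0.5]
grip_width: 0.4
finger_force: 0.0
```

>>> {"fn": "arm_command", "kwargs": {
  "gripper": [0,0,0,0,0],
  "dp": [
    [-0.28,0.94,0],
    [-0.28,0.94,0],
    [-0.28,0.94,0],
    [-0.28,0.94,0],
    [-0.28,0.94,0]
  ],
  "twist": [0,0,0,0,0]
}}

```text
time: 48.68
tool_pos: [402.2, -390.8, 168.3]
tcp_rot: [-3.141, 0.0, -0.001]
contact_force: [-0.5, -0.6, -0.1]
grip_width: 0.2
finger_force: 0.0
```

```bash
python3 - <<'E'
from h import *
o,im=snap('wrist','w8.png'); print(o['tool_pos'],rot_yaw(o),o['time'])
h=cv2.cvtColor(im,cv2.COLOR_RGB2HSV)
m=cv2.inRange(h,(0,170,90),(6,255,255))|cv2.inRange(h,(174,170,90),(180,255,255)); m[300:]=0
N,l,s,c=cv2.connectedComponentsWithStats(m)
for i in range(1,N):
    if s[i,4]>200: print(s[i],c[i],[ray('wrist',c[i],z,o).round(1).tolist() for z in (58,68)])
b,t=snap('top','top2.png')
t=cv2.imread('pics/top2.png'); cv2.imwrite('pics/crop2.png',cv2.resize(t[110:300,150:420],None,fx=2.9,fy=2.9,interpolation=cv2.INTER_CUBIC))
E
```

```text
[ 402.15163289 -390.76057196  168.28324296] -0.0006325626597474265 48.675
[ 330  134   51   51 2075] [354.86891566 158.8313253 ] [[[457.3, -412.1]], [[458.1, -411.3]]]
```

View pics/crop2.png

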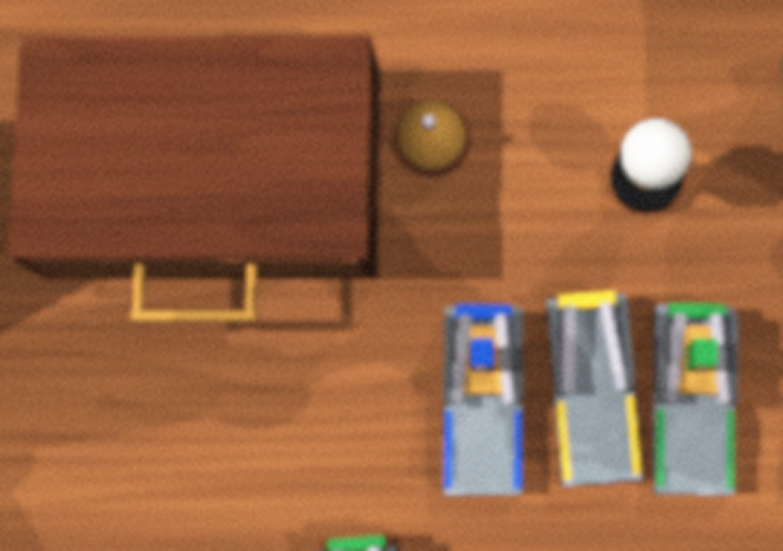

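The drawer is shut, the blue (480,352) and green (703,352) carriers are home, and the bell and bulb are untouched. Button is at (458,-412).

>>> {"fn": "arm_command", "kwargs": {
  "gripper": [0,0,0,0,0],
  "dp": [
    [0.75,0.28,0],
    [0.75,0.28,0],
    [0.74,0.28,0],
    [0,0,0.9],
    [0,0,0.9]
  ],
  "twist": [0,0,0,0,0]
}}

```text
time: 49.4
tool_pos: [459.6, -410.1, 123.0]
tcp_rot: [-3.142, -0.0, 0.001]
contact_force: [0.0, -0.3, -0.4]
grip_width: 0.3
finger_force: 0.0
```

>>> {"fn": "arm_command", "kwargs": {
  "gripper": [0,0,0,0,0],
  "dp": [
    [0,0,0.9],
    [0,0,0.6],
    [0,0,0.3],
    [0,0,0.1],
    [0,0,0]
  ],
  "twist": [0,0,0,0,0]
}}

```text
time: 50.02
tool_pos: [459.7, -410.7, 76.9]
tcp_rot: [3.141, -0.001, 0.0]
contact_force: [-1.2, 0.4, 1.6]
grip_width: 0.6
finger_force: 0.8
```

>>> {"fn": "arm_command", "kwargs": {
  "gripper": [0,0,0,0,0],
  "dp": [
    [0,0,0.08],
    [0,0,0.08],
    [0,0,0],
    [0,0,0],
    [0,0,0]
  ],
  "twist": [0,0,0,0,0]
}}

```text
time: 50.65
tool_pos: [459.8, -410.9, 72.6]
tcp_rot: [3.141, -0.001, -0.0]
contact_force: [1.5, -1.1, 4.3]
grip_width: 0.4
finger_force: 2.0
```

>>> {"fn": "arm_command", "kwargs": {
  "gripper": [0,0,0,0,0],
  "dp": [
    [0,0,0.06],
    [0,0,0.06],
    [0,0,0],
    [0,0,0],
    [0,0,0]
  ],
  "twist": [0,0,0,0,0]
}}

```text
time: 51.28
tool_pos: [459.9, -411.0, 71.1]
tcp_rot: [3.14, -0.001, 0.0]
contact_force: [-1.8, 2.3, 15.7]
grip_width: 0.4
finger_force: 7.5
```

>>> {"fn": "arm_command", "kwargs": {
  "gripper": [0,0,0,0,0],
  "dp": [
    [0,0,0.04],
    [0,0,0],
    [0,0,0],
    [0,0,0],
    [0,0,0]
  ],
  "twist": [0,0,0,0,0]
}}

```text
time: 51.9
tool_pos: [459.9, -411.0, 70.9]
tcp_rot: [3.139, -0.002, 0.0]
contact_force: [-2.4, 3.6, 21.7]
grip_width: 0.6
finger_force: 10.3
```

The button has bottomed out, so I'll release it.

>>> {"fn": "arm_command", "kwargs": {
  "gripper": [0,0,0,0,0],
  "dp": [
    [0,0,-0.5],
    [0,0,-1],
    [0,0,-1],
    [0,0,-1],
    [0,0,-1]
  ],
  "twist": [0,0,0,0,0]
}}

```text
time: 52.52
tool_pos: [458.9, -410.1, 180.6]
tcp_rot: [-3.14, 0.002, -0.0]
contact_force: [-0.2, 0.1, -0.2]
grip_width: 0.5
finger_force: 0.0
```

>>> {"fn": "arm_command", "kwargs": {
  "gripper": [0,0,0,0,0],
  "dp": [
    [0,0,0],
    [0,0,0],
    [0,0,0],
    [0,0,0],
    [0,0,0]
  ],
  "twist": [0,0,0,0,0]
}}

```text
time: 53.15
tool_pos: [459.5, -410.5, 180.3]
tcp_rot: [-3.141, 0.0, 0.0]
contact_force: [0.1, 0.3, 0.1]
grip_width: 0.6
finger_force: 0.0
```

```bash
python3 - <<'E'
from h import *
o,t=snap('top','top3.png'); a=cv2.imread('pics/top2.png').astype(int);b=cv2.imread('pics/top3.png').astype(int)
d=np.abs(a-b).sum(2)[110:300,90:405]; print('changed px near ways/cabinet',(d>60).sum(), np.argwhere(d>60)[:5])
print(close_job())
E
```

```text
changed px near ways/cabinet 586 [[ 53 192]
 [ 55 194]
 [ 56 192]
 [ 57 194]
 [ 59 194]]
the job is handed in; nothing more can be done
None
```

I handed the job in at about 53 s: blue and green carriers (no yellow was in the drawer) wedged in their own ways, drawer pushed to its hard stop, red button pressed fully down and let go. My last before/after check showed 586 changed pixels around the ways and cabinet that I didn't inspect, and I got no verdict back.

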